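# Tip the weighed carrot sample into the homogeniser's beaker

### The job

Take the weighed scoop of carrot pieces off the balance and tip all of them into the beaker under the raised homogeniser, keeping the scoop's lip low over the beaker's mouth until every piece is in. Do not spill any, shove the beaker, hit the homogeniser or disturb the bottles and vials. Then set the empty scoop gently back on the balance pan, standing flat as before, and let go.

Things in the scene. Friction and masses are not known exactly. Their poses are not given: they have to be found in the camera images.
- scoop: steel weighing scoop: open tray 130 mm long, 96 mm wide at the closed rear, 70 mm at the open front lip; sides 26 mm high, rear 32 mm, all 2.5 mm thick; some 200 g. Origin: middle of the floor's underside; x to the lip, z up. It stands flat on the pan, lip to far left, handle to near right. Friction, which varies, holds the pieces: they slide at 25 to 45 degrees lip down, a few later
- handle (a point): middle of the scoop's handle, in the scoop's frame at (-110.5, 0, 31) mm, axes as the scoop's. A bar 16 mm wide along y with flat parallel sides, 20 mm high, 80 mm long, running from the rear wall backwards and up at 15 degrees; free all round, 35 mm or more clear of what is below. Grip it firmly (80 N or more) lest the scoop turn in the fingers
- lip (a point): middle of the scoop's open front edge, on the floor's upper face; in the scoop's frame at (65, 0, 2.5) mm
- scoop_floor (a point): middle of the upper face of the scoop's floor, in the scoop's frame at (0, 0, 2.5) mm
- balance: white precision balance with a square steel pan, fixed, 255 mm deep, 196 mm wide; origin on the bench right under the pan's centre, x from its keys and display (on the robot's side) to its rear, z up. It stands to the right of the robot's middle, turned a little, the homogeniser to the left
- pan (a point): centre of the balance pan's top, 82 mm above the bench; the pan is 150 by 150 mm, its highest part; the keys in front of it are 50 mm high at most
- homogeniser: fixed stand: base plate 300 by 200 mm, 14 mm high; column 16 mm thick, 714 mm high, 150 mm behind (+x) the beaker's place; straight above that place a shaft 19 mm thick, its tip 222 mm above the bench, up to 405 mm, then a round motor 66 mm across to 640 mm. Origin on the bench under the beaker's place, z up. Open towards the robot; no room for a gripper over the beaker
- beaker: loose glass beaker standing on the homogeniser's base plate under the shaft, outside 98 mm across, 135 mm high, wall 3 mm, 260 g; origin at the centre of its underside, z up
- rim (a point): centre of the beaker's mouth at the height of its rim, 135 mm above its underside (149 mm above the bench); axes as the beaker's
- carrot_a: carrot slice lying flat in the scoop, a disc 29 mm across and 17 mm thick, about 11 g; origin at its middle, z along the disc's axis
- carrot_b: carrot slice lying flat in the scoop, a disc 27 mm across and 19 mm thick, about 11 g; origin at its middle, z along the disc's axis
- carrot_c: half-round carrot piece in the scoop, 35 mm long, 17.5 mm deep and 22 mm high, about 11 g; origin at its middle
- carrot_d: half-round carrot piece in the scoop, 33 mm long, 16.5 mm deep and 24 mm high, about 11 g; origin at its middle
- carrot_e: half-round carrot piece in the scoop, 34 mm long, 17 mm deep and 21 mm high, about 11 g; origin at its middle
- buffer_bottle: bystander: glass jar with a white cap, 68 mm across, 135 mm high, at the back between balance and homogeniser; origin at the centre of its underside
- vial_a: bystander: amber vial with white cap, 27 mm across, 56 mm high; origin at the centre of its underside
- vial_b: bystander: a second vial of the same kind
- wash_bottle: bystander: white wash bottle with a red nozzle, 74 mm across, 212 mm high, at the left side; origin at the centre of its underside

How it is judged:
On the way, in this order (a step that is already met when the one before it is completed fails the run):
1. the scoop's lip is over the beaker's mouth (within 55 mm of its axis, no more than 55 mm above the rim) with all five pieces still in the scoop (horizontal distance between lip and rim below 0.055 m and z of lip in the frame of rim between -0.03 and 0.055 m and distance between each of carrot_a, carrot_b, carrot_c, carrot_d, carrot_e and scoop_floor below 0.08 m), for 0.1 s.
2. all five pieces are in the beaker while the lip is still low over its mouth (within 70 mm of the axis, no more than 80 mm above the rim) (z of carrot_a in the frame of beaker between 0 and 0.11 m and horizontal distance between each of carrot_a, carrot_b, carrot_c, carrot_d, carrot_e and rim below 0.047 m and z of carrot_b in the frame of beaker between 0 and 0.11 m and z of carrot_c in the frame of beaker between 0 and 0.11 m and z of carrot_d in the frame of beaker between 0 and 0.11 m and z of carrot_e in the frame of beaker between 0 and 0.11 m and horizontal distance between lip and rim below 0.07 m and z of lip in the frame of rim between -0.03 and 0.08 m), for 0.1 s.
At the end, for the whole second after the job is handed in: All five pieces rest in the beaker, which stands upright (3 degrees) within 40 mm of its place on the homogeniser's base. The scoop is let go and at rest flat on the pan (3 degrees, underside within 4 mm of it), its floor's middle within 35 mm of the pan's centre (z of carrot_a in the frame of beaker between 0 and 0.11 m and horizontal distance between each of carrot_a, carrot_b, carrot_c, carrot_d, carrot_e and rim below 0.047 m and z of carrot_b in the frame of beaker between 0 and 0.11 m and z of carrot_c in the frame of beaker between 0 and 0.11 m and z of carrot_d in the frame of beaker between 0 and 0.11 m and z of carrot_e in the frame of beaker between 0 and 0.11 m and linear speed of each of carrot_a, carrot_b, carrot_c, carrot_d, carrot_e, beaker, scoop below 0.02 m/s and angle between each of beaker, scoop's own z axis and vertical below 0.05 rad and horizontal distance between beaker and homogeniser below 0.04 m and horizontal distance between scoop_floor and pan below 0.035 m and z of scoop in the frame of pan below 0.004 m and contact force between the fingers and scoop below 0.2 N); the robot touches nothing.
It fails at once if the beaker is shoved more than 20 mm or tipped more than 15 degrees (distance of beaker from where it was at the start of the episode above 0.02 m or angle between beaker's own z axis and vertical above 0.26 rad).
It fails at once if the scoop or the arm hits the homogeniser (more than 3 N) (contact force between any of scoop, the arm, the fingers and homogeniser above 3 N).
It fails at once if the scoop is banged or pressed on the balance with more than 20 N (contact force between scoop and balance above 20 N).
It fails at once if a bottle or vial is moved more than 30 mm (distance of any of buffer_bottle, vial_a, vial_b, wash_bottle from where it was at the start of the episode above 0.03 m).
It also fails if it takes over 58 s, if anything falls off the work surface, if the arm or the gripper's body presses on something with over 40 N, if the wrist force passes 120 N, or if a joint passes its speed limit or range.

### The arm

A 6-joint arm with a two-finger parallel gripper is mounted at the origin on the work surface. World frame = base frame: x ahead of the robot, y to its left, z up, the work surface at z = 0. Lengths are in m, angles in rad, forces in N, time in s.
With the tool pointing down it reaches from about 0.375 to 0.975 m from the base axis. Payload 3.8 kg.
Tool frame: the origin (TCP) lies midway between the tips of the shut fingers; the grasp point (between the pads) lies 19 mm behind it; z points along the fingers, y is the line along which they close (so a half turn about z gives the same grasp; the last joint's range is limited). The gripper opens to 85 mm and grips with 20 to 120 N. Pads are 22 mm wide; open, the fingers measure 114 mm over their backs; the gripper's body (76 mm by 85 mm) begins 54 mm behind the grasp point. The pads swing forward as they close: fully open they stand 13 mm farther back than shut.
Start: joints at [-1.24, 0.264, 1.604, -0, 1.274, -0.037], TCP at [0.243, -0.63, 0.195] pointing down, gripper open.
Joint ranges: [-2.63, 2.63], [-0.94, 2.18], [0.31, 2.57], [-1.31, 4.45], [0, 2.66], [-2.55, 2.55]. Speed limits (rad/s): [2.57, 2.57, 3.14, 3.14, 3.14, 3.14].

### API

Orientations are given as a rotation vector (axis times angle).
In Python, from workcell import * gives the robot as it stands. The module is installed in compiled form; this text tells all that it offers.
- The arm moves only by the tool apply_moves, never from a script. Its arguments are lists of equal length, an entry for each row: "fingers": the opening, from 0 (shut) to 1 (fully open); "travel": the shift along the tool's x, y, z normalised to -1 to 1, where 1 is 0.05 m, a list of three; "rotation": the turn, a rotation vector about the tool's x, y, z normalised to -1 to 1, where 1 is 6 degrees, a list of three. In form: {"fingers": [fingers, ...], "travel": [[dx, dy, dz], ...], "rotation": [[ax, ay, az], ...]}. A call has 1 to 12 rows; each row shifts and turns the commanded pose from where the row before left it, along the tool's axes as they then stand; what a row does not reach is not made up. A row lasts 1/10 s, in which the tool goes at most 50 mm and 8.59 degrees, less where a joint would pass 70% of its speed; a pose out of reach is approached as far as the arm can. A call with a number of a shift or a turn outside -1 to 1 is refused whole. A call with a gripper value outside its range is refused whole. The fingers move at their own pace and stop on an object; "newtons" is the grip in N (left out, the last holds). Time passes only in rows, so rows that do not move let the fingers close. It gives the time, the measured TCP pose, the force, the opening and the grip force at its end, in the units of the state.
- read_state(): the state, without advancing time (a new reading comes with each control period).
- read_camera(name): name is "scene" or "top"; returns a dict with "image" (480x640x3 uint8, red, green, blue), "fx", "fy", "cx", "cy" (pixels), "extrinsics" (4x4, takes a point from world to camera coordinates). Camera axes: x right, y down, z forward; pixel columns grow to the right and rows downward; lengths in m; the calibration is good to about 2 mm. A picture is of the moment at which its call begins. There is no depth.
- finish_job(): hands the job in; it is judged then, once.
Trained networks look in the newest picture that a camera, given by its name, has taken for a name from the list of things; names that differ only in an ending like _2 or _b are one class to them, and where a whole thing is asked for, a point or a joint stands for the part that bears it (a point fixed in the world has none). Each returns a list of dicts, best first, with "p" (0 to 1); they miss things now and then, are a little off and sometimes report something else, mostly with a low value. They report only what shows in the picture. A call takes as long as a camera call.
- regions_of(camera, name): "mask" (480x640 bool, what is visible of it) and "bbox" ([left, top, width, height] in pixels, round what is visible of it).
- tip_of(camera, name): "location" ([column, row] in pixels: a listed point, or the origin of a listed thing).
The state is a dict: "time": time; "q": joint angles; "joint_vel": joint speeds; "joint_torque": joint torques, N m; "tool_pos": TCP position; "tcp_rot": TCP orientation; "wrist_force": force on the tool from outside, world axes, zero at the start; "torque": the same for the moment, N m; "width": opening from 0.0 (shut) to 1.0 (fully open); "grip_force": force on a finger pad.
Only numpy, scipy, OpenCV 4.12 (cv2) and the standard library are available. Lean on these libraries where they do the work, as an engineer would, in place of code of your own. Each camera call takes 0.05 s, during which the arm holds its last target. There are 200 camera calls.

## Working session

There is one attempt and no reset: what is moved stays moved. The work goes in short steps, Python scripts to look and compute and a tool call to move; the robot and the scene stay as the last step left them, time stands still between calls to the robot, and variables do not carry over. Pictures are saved under pics/ and viewed, at most 10 in all, crops included, and the job is handed in when it is done.

Besides the shell and the picture viewer there is one more tool, called after "Call:" as name(argument=value, ...) on one line, values as JSON. apply_moves: Moves the arm, as the interface text tells. Scaled input: -1 to 1 covers 0.05 m each way for a shift and 6 degrees each way for a turn. Its arguments: {"type":"object","properties":{"fingers":{"type":"array","items":{"type":"number"}},"travel":{"type":"array","items":{"type":"array","items":{"type":"number"}}},"rotation":{"type":"array","items":{"type":"array","items":{"type":"number"}}},"newtons":{"type":"number"}},"required":["fingers","travel","rotation"]}

```bash
mkdir -p pics; cat > h.py <<'E'
from workcell import *
import numpy as np, cv2
from scipy.spatial.transform import Rotation as R
def ray(c,uv):
    E=np.array(c["extrinsics"]);d=np.array([(uv[0]-c["cx"])/c["fx"],(uv[1]-c["cy"])/c["fy"],1])
    return -E[:3,:3].T@E[:3,3], E[:3,:3].T@d
def onz(c,uv,z):
    o,d=ray(c,uv);return o+d*(z-o[2])/d[2]
def tri(cs,uvs):
    A=np.zeros((3,3));b=np.zeros(3);rs=[ray(c,u) for c,u in zip(cs,uvs)]
    for o,d in rs:
        d=d/np.linalg.norm(d);P=np.eye(3)-np.outer(d,d);A+=P;b+=P@o
    x=np.linalg.solve(A,b)
    return x,max(np.linalg.norm(np.cross(x-o,d/np.linalg.norm(d))) for o,d in rs)
def proj(c,p):
    E=np.array(c["extrinsics"]);q=E[:3,:3]@p+E[:3,3]
    return np.array([c["fx"]*q[0]/q[2]+c["cx"],c["fy"]*q[1]/q[2]+c["cy"]])
def cams(tag=None):
    cs={n:read_camera(n) for n in("scene","top")}
    if tag:
        for n,c in cs.items(): cv2.imwrite(f"pics/{tag}_{n}.png",c["image"][...,::-1])
    return cs
E
cat > a.py <<'E'
from h import *
np.set_printoptions(precision=4,suppress=True)
cs=cams("a")
for n,c in cs.items():
    E=np.array(c["extrinsics"]);print(n,-E[:3,:3].T@E[:3,3])
for t in ["scoop","handle","lip","scoop_floor","balance","pan","homogeniser","beaker","rim","carrot_a","carrot_c","buffer_bottle","vial_a","wash_bottle"]:
    u={}
    for n in cs:
        r=tip_of(n,t);u[n]=[(np.round(x["location"],1).tolist(),round(x["p"],2)) for x in r[:3]]
    s=""
    if all(u.values()): s=tri([cs[n] for n in cs],[u[n][0][0] for n in cs])
    print(t,u,s)
s=read_state();print(s["time"],s["tool_pos"],s["tcp_rot"],s["wrist_force"],s["width"])
E
python3 a.py
```

```text
scene [ 1.4916 -0.3203  0.8128]
top [0.3819 0.1169 1.2635]
scoop {'scene': [([197.1, 289.3], 0.86)], 'top': [([424.9, 231.1], 0.56)]} (array([ 0.6154, -0.1719,  0.0746]), np.float64(0.005607627163549038))
handle {'scene': [([164.6, 252.0], 0.7), ([452.3, 239.3], 0.64)], 'top': [([452.9, 268.4], 0.65), ([429.1, 234.5], 0.41)]} (array([ 0.5114, -0.2221,  0.115 ]), np.float64(0.006343388682078167))
lip {'scene': [([217.6, 300.2], 0.71)], 'top': [([420.1, 209.4], 0.79), ([429.2, 247.0], 0.68)]} (array([ 0.6756, -0.1513,  0.0869]), np.float64(0.00023819745972564858))
scoop_floor {'scene': [([199.4, 285.7], 0.71)], 'top': [([428.1, 231.6], 0.63)]} (array([ 0.614 , -0.1723,  0.0837]), np.float64(0.0007278189529965211))
balance {'scene': [([212.2, 317.8], 0.77)], 'top': [([418.5, 233.6], 0.83), ([286.7, 245.0], 0.66)]} (array([ 0.625 , -0.1609, -0.0002]), np.float64(0.00435514388446059))
pan {'scene': [], 'top': [([421.3, 232.0], 0.82)]} 
homogeniser {'scene': [([358.1, 259.1], 0.87)], 'top': [([286.7, 252.5], 0.76)]} (array([ 0.5626,  0.2245, -0.0069]), np.float64(0.00303806604317421))
beak
[... 762 characters left out ...]
 np.float64(0.019672439819179273))
buffer_bottle {'scene': [([278.6, 353.4], 0.88), ([275.7, 277.5], 0.56)], 'top': [([385.5, 184.1], 0.63)]} (array([ 0.7751, -0.067 , -0.0027]), np.float64(0.002395392717624169))
vial_a {'scene': [([271.8, 277.3], 0.79), ([243.3, 260.6], 0.72)], 'top': [([357.3, 258.8], 0.58), ([374.9, 290.7], 0.54)]} (array([ 0.5454,  0.0117, -0.0066]), np.float64(0.003166293459531485))
wash_bottle {'scene': [([198.0, 270.4], 0.64), ([448.0, 235.7], 0.58)], 'top': [([195.3, 242.9], 0.84), ([437.1, 230.1], 0.48)]} (array([0.5583, 0.1252, 0.1733]), np.float64(0.3002218428573593))
1.5 [ 0.2427 -0.6298  0.1954] [-3.0886 -0.5745  0.0001] [0.2291 0.0902 0.0748] 0.9989255373014172
```

View images.

View pics/a_scene.png

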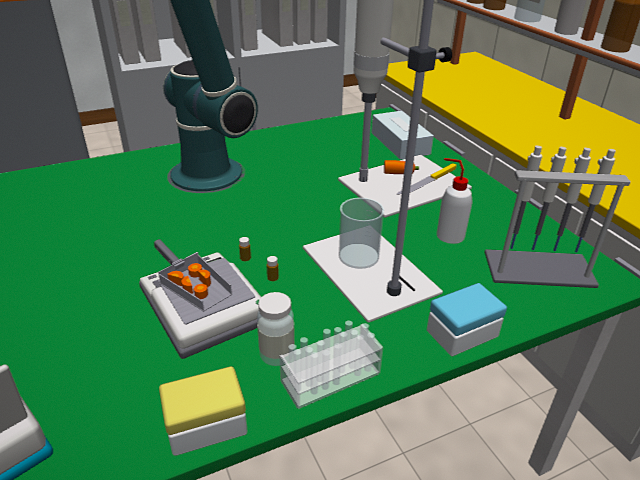

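View pics/a_top.png

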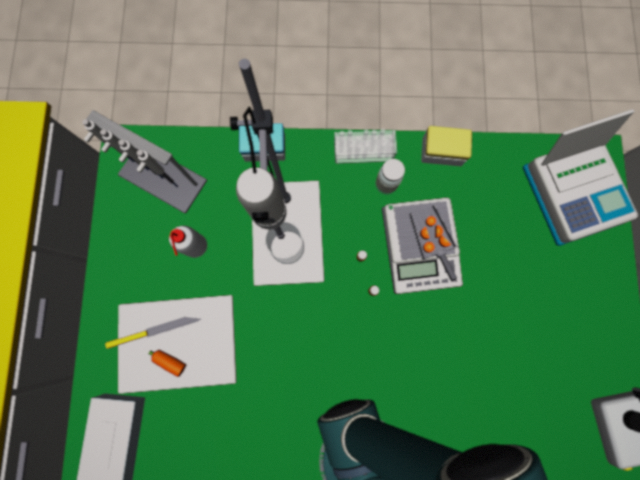

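The scene view shows the balance with the scoop near (198,287), its handle to the robot side at (165,252), and the beaker at (360,235) with the shaft above it. The vials are at (244,249) and (272,268). The top view agrees: scoop at about (432,235), handle tip at (453,275). Next I'll fit the scoop's pose from its masks.

```bash
cat > fit.py <<'E'
from h import *
from scipy.optimize import minimize, least_squares
np.set_printoptions(precision=4,suppress=True)
hf=[(-65,s*48,0) for s in(1,-1)]
tray=[np.array([[-65,48,0],[-65,-48,0],[65,-35,0],[65,35,0]]),]
def solids():
    w=[]
    for s in(1,-1):
        w.append([[-65,s*48,0],[65,s*35,0],[65,s*35,26],[-65,s*48,26]])
    w.append([[-65,48,0],[-65,-48,0],[-65,-48,32],[-65,48,32]])
    w.append([[-65,48,0],[-65,-48,0],[65,-35,0],[65,35,0]])
    c=np.array([-110.5,0,31]);a=np.array([-np.cos(.2618),0,np.sin(.2618)]);n=np.array([np.sin(.2618),0,np.cos(.2618)])
    w.append([c+i*40*a+j*8*np.array([0,1,0])+k*10*n for i in(1,-1) for j in(1,-1) for k in(1,-1)])
    return [np.array(x,float)/1000 for x in w]
S=solids()
def sil(c,p,z,k=4):
    im=np.zeros((480*k,640*k),np.uint8);r=R.from_euler('z',p[2])
    for s in S:
        q=np.array([proj(c,v) for v in r.apply(s)+[p[0],p[1],z]])
        cv2.fillConvexPoly(im,cv2.convexHull(np.round((q+.5)*k-.5).astype(np.int32)),255)
    return cv2.resize(im,(640,480),interpolation=cv2.INTER_AREA)/255.
def fit_scoop(cs,p0,z=.082):
    m={}
    for n in cs:
        r=regions_of(n,"scoop")
        if not r: print("no scoop",n);continue
        a=r[0]["mask"].astype(np.uint8);im=cs[n]["image"].astype(int)
        ys,xs=np.nonzero(a);bx=np.zeros_like(a);bx[ys.min()-2:ys.max()+3,xs.min()-2:xs.max()+3]=1
        a|=((im[...,0]>150)&(im[...,2]<90)).astype(np.uint8)*bx
        m[n]=cv2.morphologyEx(a,cv2.MORPH_CLOSE,np.ones((3,3),np.uint8));print(n,r[0]["p"],r[0]["bbox"],m[n].sum())
    f=lambda p:sum(np.abs(sil(cs[n],p,z)-m[n]).sum()/m[n].sum() for n in m)
    best=None
    for dy in(-.15,0,.15):
        r=minimize(f,[p0[0],p0[1],p0[2]+dy],method="Nelder-Mead",options=dict(initial_simplex=np.array([[0,0,0],[.01,0,0],[0,.01,0],[0,0,.15]])+[p0[0],p0[1],p0[2]+dy],maxiter=120))
        if best is None or r.fun<best.fun: best=r
    return best.x,best.fun,m
def overlay(c,p,z,box,fn,k=5):
    im=c["image"][...,::-1].copy();x,y,w,h=box
    im=cv2.resize(im[y:y+h,x:x+w],None,fx=k,fy=k,interpolation=cv2.INTER_CUBIC)
    s=cv2.resize(sil(c,p,z)[y:y+h,x:x+w],None,fx=k,fy=k)
    ct,_=cv2.findContours((s>.5).astype(np.uint8),cv2.RETR_EXTERNAL,cv2.CHAIN_APPROX_NONE)
    cv2.drawContours(im,ct,-1,(255,0,255),1);return im
E
cat > b.py <<'E'
from fit import *
cs=cams("b")
x,f,m=fit_scoop(cs,[.614,-.172,.38]);print(x,f)
a=overlay(cs["top"],x,.082,(375,190,100,110),0);b=overlay(cs["scene"],x,.082,(130,230,100,110),0)
cv2.imwrite("pics/b_ov.png",np.vstack([np.hstack([a,b])])[:550,:1000][:, :]) if 0 else cv2.imwrite("pics/b_ov.png",cv2.resize(np.hstack([a,b]),(800,440)))
print("handle",R.from_euler('z',x[2]).apply([-.1105,0,.031])+[x[0],x[1],.082])
for t in("vial_a","wash_bottle"):
    for n in cs: print(t,n,[(np.round(onz(cs[n],r["location"],0)[:2],3).tolist(),round(r["p"],2)) for r in tip_of(n,t)])
s=read_state();print(s["time"],s["q"])
E
python3 b.py
```

```text
scene 0.86 [153.4, 241.1, 77.8, 66.7] 2304
top 0.94 [408.0, 205.0, 50.2, 77.1] 1919
[ 0.6155 -0.1758  0.3624] 0.34731629372625084
handle [ 0.5122 -0.215   0.113 ]
vial_a scene [([0.557, 0.008], 0.83), ([0.463, -0.026], 0.71)]
vial_a top [([0.458, -0.032], 0.64), ([0.55, 0.013], 0.48), ([0.572, 0.221], 0.46), ([0.63, -0.172], 0.43)]
wash_bottle scene [([0.571, 0.505], 0.89)]
wash_bottle top [([0.579, 0.487], 0.61), ([0.771, -0.081], 0.31)]
1.9 [-1.2399  0.2639  1.604  -0.      1.2737 -0.0369]
```

View pics/b_ov.png

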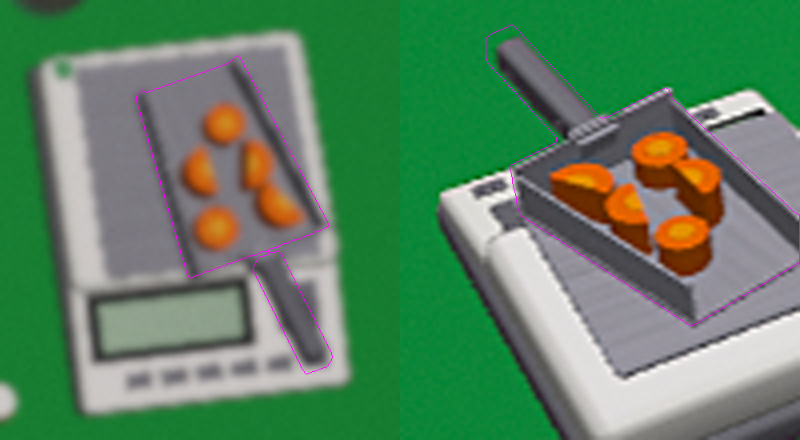

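The overlay matches the tray well, giving scoop yaw of about 20.8° and the handle at about (0.512, -0.215, 0.113). I'll start moving towards it and record joint/pose data on the way.

Call:
apply_moves(fingers=[1, 1, 1, 1], travel=[[0.6, -0.6, -0.4], [0.6, -0.6, -0.4], [0.6, -0.6, -0.4], [0.6, -0.6, -0.2]], rotation=[[0, 0, 0], [0, 0, 0], [0, 0.8, 0], [0, 0.8, 0]], newtons=100)

```text
time: 2.3
tool_pos: [0.3126, -0.474, 0.2702]
tcp_rot: [-3.049, -0.57, -0.262]
wrist_force: [0.2, -0.5, 0.4]
width: 1.002
grip_force: 0.0
```

```bash
cat > log.py <<'E'
from h import *
import json
s=read_state();json.dump({k:np.array(s[k]).tolist() for k in("time","q","tool_pos","tcp_rot")},open("log.jsonl","a"));open("log.jsonl","a").write("\n")
print(s["time"],np.round(s["q"],4),np.round(s["tool_pos"],4),np.round(R.from_rotvec(s["tcp_rot"]).as_matrix(),3).tolist())
E
python3 log.py
```

```text
2.3 [-1.1471  0.0033  1.7706  0.1746  1.3585  0.0178] [ 0.3126 -0.474   0.2702] [[0.919, 0.361, 0.16], [0.356, -0.932, 0.059], [0.17, 0.003, -0.985]]
```

Call:
apply_moves(fingers=[1, 1, 1], travel=[[0.4, -0.6, 0], [0.4, -0.6, 0], [0.2, -0.4, 0]], rotation=[[0, 1, 0], [0, 1, 0], [0, 1, 0]])

```text
time: 2.6
tool_pos: [0.328, -0.3812, 0.2819]
tcp_rot: [-2.918, -0.547, -0.724]
wrist_force: [-0.8, 0.5, 0.5]
width: 0.999
grip_force: 0.0
```

```bash
python3 log.py; cat > fk.py <<'E'
from h import *
import json
from scipy.optimize import least_squares
def ori(q,s6=1,c=0.):
    return R.from_euler('z',q[0])*R.from_euler('y',q[1]+q[2])*R.from_euler('z',q[3])*R.from_euler('y',q[4])*R.from_euler('z',s6*q[5]+c)
def pos(q,P):
    r0,h,L1,e,L2,d,Lt=P
    b=R.from_euler('z',q[0]);w=ori(q)
    return b.apply([r0,d,h])+(b*R.from_euler('y',q[1])).apply([0,0,L1])+(b*R.from_euler('y',q[1]+q[2])).apply([e,0,L2])+w.apply([0,0,Lt])
def fit():
    D=[json.loads(l) for l in open("log.jsonl") if l.strip()]
    D.append(dict(q=[-1.2399,.2639,1.604,0,1.2737,-.0369],tool_pos=[.2427,-.6298,.1954],tcp_rot=[-3.0886,-.5745,.0001]))
    f=lambda P:np.concatenate([pos(d["q"],P)-d["tool_pos"] for d in D])
    f2=lambda P:np.concatenate([f(P),.001*(P-np.array([0,.3,.4,0,.4,.02,.25]))])
    r=least_squares(f2,[0,.3,.4,0,.4,.02,.25]);return r.x,f(r.x),D
if __name__=="__main__":
    np.set_printoptions(precision=4,suppress=True)
    P,res,D=fit();print(P,np.abs(res).max())
    for d in D: print((ori(d["q"]).inv()*R.from_rotvec(d["tcp_rot"])).as_rotvec())
E
python3 fk.py
```

```text
2.6 [-1.2772 -0.1508  1.9634  0.4934  1.3903 -0.1825] [ 0.328  -0.3812  0.2819] [[0.824, 0.362, 0.436], [0.321, -0.932, 0.167], [0.467, 0.003, -0.884]]
[0.0002 0.2522 0.5119 0.0018 0.5661 0.0249 0.3836] 6.700332446207824e-06
[-0.      0.      1.5708]
[-0.     -0.      1.5708]
[ 0.0001 -0.      1.5708]
```

```bash
cat > ik.py <<'E'
from fk import *
P,_,D=fit()
LO=np.array([-2.63,-.94,.31,-1.31,0.,-2.55]);HI=np.array([2.63,2.18,2.57,4.45,2.66,2.55])
C=R.from_euler('z',np.pi/2)
def toolR(psi,a):  # a: tilt of tool z from down towards forward psi (rad)
    z=np.array([np.sin(a)*np.cos(psi),np.sin(a)*np.sin(psi),-np.cos(a)]);y=np.array([np.sin(psi),-np.cos(psi),0])
    return R.from_matrix(np.array([np.cross(y,z),y,z]).T)
def ik(p,Rt,q0):
    f=lambda q:np.concatenate([(pos(q,P)-p)*5,((ori(q)*C).inv()*Rt).as_rotvec()])
    r=least_squares(f,np.clip(q0,LO+1e-6,HI-1e-6),bounds=(LO,HI),xtol=1e-12,ftol=1e-12)
    return r.x,np.abs(r.fun).max()
# scoop pose (origin, psi, pitch th lip-down) -> TCP ; grasp at scoop-frame point g with tool angle al in scoop frame
def scoopR(psi,th): return R.from_euler('ZY',[psi,th])
def tcp_from(lip,psi,th,al,g=(-.1105,0,.031)):
    S=scoopR(psi,th);gp=lip+S.apply(np.array(g)-[.065,0,.0025]);Rt=toolR(psi,al-th)
    return gp+.019*Rt.as_matrix()[:,2],Rt
E
cat > scan.py <<'E'
from ik import *
np.set_printoptions(precision=2,suppress=True)
s=read_state()
psi=.3624;so=np.array([.6155,-.1758,.082])
liprest=so+scoopR(psi,0).apply([.065,0,.0025])
B=np.array([.5755,.2245,.149])
for ad in(45,55,60,65,70):
    al=np.radians(ad)
    p,Rt=tcp_from(liprest,psi,0,al);z=Rt.as_matrix()[:,2]
    qp,e1=ik(p-.1*z,Rt,s["q"]);qg,e2=ik(p,Rt,qp);ql,e3=ik(p+[0,0,.15],Rt,qg)
    print(ad,"pre",qp,round(e1,3),"grasp",qg,round(e2,3),"lift",ql,round(e3,3))
    for yd in(-20,0,20,40):
        py=np.radians(yd);u=np.array([np.cos(py),np.sin(py),0])
        q=ql;o=[]
        for th in(0,20,40,60):
            lip=B+[0,0,.03]-u*.03
            p2,R2=tcp_from(lip,py,np.radians(th),al);q,e=ik(p2,R2,q);o.append((q,round(e,3)))
        print("   yaw",yd,*[f"{a} {e}" for a,e in (o[0],o[2],o[3])])
E
python3 scan.py
```

```text
45 pre [-1.08 -0.16  2.32  0.92  1.08 -0.37] 0.0 grasp [-0.91  0.    2.33  1.08  0.87 -0.46] 0.0 lift [-0.91 -0.21  2.2   0.88  1.07 -0.11] 0.0
   yaw -20 [ 0.73 -0.42  2.32 -0.35  0.84  2.55] 0.309 [ 0.56 -0.12  1.84 -0.07  1.37  2.49] 0.0 [0.33 0.11 1.57 0.16 1.67 2.25] 0.0
   yaw 0 [ 0.76 -0.67  2.53 -0.55  0.75  2.55] 0.113 [ 0.46 -0.21  1.91 -0.04  1.36  2.04] 0.0 [0.33 0.11 1.57 0.09 1.71 1.9 ] 0.0
   yaw 20 [ 0.3  -0.81  2.57  0.04  0.69  1.51] 0.092 [ 0.32 -0.24  1.94  0.    1.36  1.55] 0.0 [ 0.33  0.11  1.57 -0.    1.72  1.55] 0.0
   yaw 40 [-0.43 -0.62  2.56  0.86  1.    0.04] 0.0 [ 0.19 -0.21  1.92  0.04  1.36  1.06] 0.0 [ 0.33  0.11  1.57 -0.09  1.71  1.2 ] 0.0
55 pre [-1.22 -0.07  2.38  1.09  1.18 -0.65] 0.0 grasp [-1.01  0.08  2.38  1.29  0.99 -0.74] 0.0 lift [-1.01 -0.19  2.28  1.09  1.13 -0.35] 0.0
   yaw -20 [ 0.73 -0.51  2.4  -0.43  0.73  2.55] 0.372 [ 0.63 -0.19  1.91 -0.18  1.28  2.55] 0.035 [0.4  0.02 1.65 0.06 1.54 2.32] 0.0
   yaw 0 [ 0.76 -0.73  2.57 -0.61  0.69  2.55] 0.188 [ 0.53 -0.32  2.01 -0.14  1.22  2.13] 0.0 [ 0.37 -0.01  1.67  0.03  1.56  1.94] 0.0
  
[... 1666 characters left out ...]
.0
70 pre [-1.36  0.18  2.42  1.26  1.35 -1.02] 0.0 grasp [-1.12  0.27  2.41  1.49  1.22 -1.08] 0.0 lift [-1.12 -0.07  2.37  1.36  1.28 -0.67] 0.0
   yaw -20 [ 0.7  -0.68  2.57 -0.57  0.54  2.55] 0.531 [ 0.68 -0.29  2.02 -0.31  1.14  2.55] 0.127 [ 0.53 -0.1   1.77 -0.14  1.36  2.47] 0.0
   yaw 0 [ 0.76 -0.74  2.57 -0.68  0.68  2.55] 0.385 [ 0.66 -0.46  2.17 -0.37  1.03  2.36] 0.0 [ 0.44 -0.17  1.83 -0.08  1.32  2.02] 0.0
   yaw 20 [ 0.44 -0.83  2.57 -0.22  0.61  1.83] 0.411 [ 0.31 -0.57  2.23  0.02  0.95  1.53] 0.0 [ 0.33 -0.2   1.86  0.    1.31  1.55] 0.0
   yaw 40 [-0.76 -0.26  2.57  1.21  1.34 -0.64] 0.171 [-0.04 -0.48  2.19  0.39  1.07  0.71] 0.0 [ 0.21 -0.18  1.84  0.08  1.33  1.07] 0.0
```

```bash
cat > scan2.py <<'E'
from ik import *
np.set_printoptions(precision=2,suppress=True)
s=read_state()
psi=.3624;so=np.array([.6155,-.1758,.082])
liprest=so+scoopR(psi,0).apply([.065,0,.0025])
B=np.array([.5755,.2245,.149])
def elbow(q):
    b=R.from_euler('z',q[0]);return b.apply([P[0],P[5],P[1]])+(b*R.from_euler('y',q[1])).apply([0,0,P[2]])
for ad in(50,60,70):
    al=np.radians(ad)
    p,Rt=tcp_from(liprest,psi,0,al);z=Rt.as_matrix()[:,2]
    qp,e1=ik(p-.1*z,Rt,s["q"]);qg,e2=ik(p,Rt,qp);ql,e3=ik(p+[0,0,.12],Rt,qg)
    for yd in(45,60,75,90,105):
        py=np.radians(yd);u=np.array([np.cos(py),np.sin(py),0])
        q=ql;o=[]
        for th in(0,15,30,45,60,70):
            lip=B+[0,0,.03]-u*.025
            p2,R2=tcp_from(lip,py,np.radians(th),al);q,e=ik(p2,R2,q);o.append((q,round(e,3),p2-.3836*R2.as_matrix()[:,2]))
        print(ad,"yaw",yd,*[f"{a} {e} w{w} e{elbow(a)} |" for a,e,w in (o[0],o[1],o[3],o[5])])
E
python3 scan2.py
```

```text
50 yaw 45 [-0.55 -0.49  2.54  0.99  1.1  -0.25] 0.0 w[ 0.24 -0.11  0.44] e[-0.19  0.15  0.7 ] | [-0.27 -0.5   2.34  0.61  1.06  0.28] 0.0 w[ 0.3  -0.06  0.55] e[-0.23  0.09  0.7 ] | [ 0.18 -0.17  1.86  0.05  1.38  0.96] 0.0 w[0.46 0.11 0.69] e[-0.09  0.01  0.76] | [ 0.37  0.23  1.44 -0.14  1.8   1.15] 0.0 w[0.62 0.27 0.7 ] e[0.1  0.07 0.75] |
50 yaw 60 [-0.58 -0.17  2.33  0.94  1.25 -0.5 ] 0.0 w[ 0.34 -0.19  0.44] e[-0.06  0.07  0.76] | [-0.37 -0.27  2.19  0.65  1.2  -0.08] 0.0 w[ 0.38 -0.12  0.55] e[-0.12  0.07  0.75] | [ 0.12 -0.12  1.82  0.07  1.39  0.63] 0.0 w[0.5  0.09 0.69] e[-0.06  0.02  0.76] | [ 0.4   0.21  1.46 -0.21  1.75  0.91] 0.0 w[0.61 0.28 0.7 ] e[0.09 0.06 0.75] |
50 yaw 75 [-0.54  0.08  2.08  0.85  1.38 -0.63] 0.0 w[ 0.45 -0.24  0.44] e[ 0.05 -0.    0.76] | [-0.37 -0.05  2.01  0.63  1.32 -0.31] 0.0 w[ 0.47 -0.16  0.55] e[-0.02  0.03  0.76] | [ 0.08 -0.05  1.75  0.08  1.41  0.33] 0.0 w[0.53 0.07 0.69] e[-0.02  0.02  0.76] | [ 0.42  0.19  1.48 -0.27  1.69  0.67] 0.0 w[0.59 0.29 0.7 ] e[0.08 0.06 0.76] |
50 yaw 90 [-0.46  0.3   1.83  0.76  1.52 -0.7 ] 0.0 w[ 0.58 -0.26
[... 3350 characters left out ...]
3 0.76] |
70 yaw 90 [-0.54  0.47  1.82  0.95  1.71 -0.87] 0.0 w[ 0.58 -0.32  0.33] e[ 0.21 -0.1   0.71] | [-0.47  0.28  1.81  0.82  1.6  -0.68] 0.0 w[ 0.58 -0.26  0.46] e[ 0.14 -0.04  0.74] | [-0.14  0.04  1.72  0.43  1.46 -0.21] 0.0 w[ 0.58 -0.06  0.65] e[0.03 0.02 0.76] | [ 0.24  0.07  1.58 -0.    1.49  0.24] 0.0 w[0.58 0.17 0.72] e[0.03 0.03 0.76] |
70 yaw 105 [-0.43  0.66  1.52  0.86  1.87 -0.85] 0.0 w[ 0.72 -0.3   0.33] e[ 0.29 -0.11  0.66] | [-0.37  0.47  1.55  0.74  1.76 -0.74] 0.0 w[ 0.7  -0.24  0.46] e[ 0.23 -0.06  0.71] | [-0.11  0.18  1.57  0.4   1.56 -0.41] 0.0 w[ 0.65 -0.05  0.65] e[0.1  0.01 0.76] | [ 0.24  0.1   1.55 -0.    1.5  -0.02] 0.0 w[0.59 0.17 0.72] e[0.04 0.04 0.76] |
```

```bash
cat > plan.py <<'E'
from ik import *
import json
psi0=.3624;so=np.array([.6155,-.1758,.082]);AL=np.radians(70);G=(-.1145,0,.032)
B=np.array([.5755,.2245,.149])
lip0=so+scoopR(psi0,0).apply([.065,0,.0025])
def steps(way,ns,start=None,q=None):
    """way: list of (p,R); ns rows per leg -> rounded rows; prints limits check"""
    s=read_state()
    p,r=(np.array(s["tool_pos"]),R.from_rotvec(s["tcp_rot"])) if start is None else start
    q=np.array(s["q"]) if q is None else q
    T,W=[],[];minm=9;vmax=0;pw=(p,r)
    for (pt,rt),n in zip(way,ns):
        p1,r1=pw;dv=(r1.inv()*rt).as_rotvec()
        for k in range(1,n+1):
            pk=p1+(pt-p1)*k/n;rk=r1*R.from_rotvec(dv*k/n)
            t=np.round(r.inv().apply(pk-p)/.05,2);w=np.round(np.degrees((r.inv()*rk).as_rotvec())/6,2)
            T.append((t+0).tolist());W.append((w+0).tolist())
            p=p+r.apply(t*.05);r=r*R.from_rotvec(np.radians(w*6))
            q2,e=ik(p,r,q);vmax=max(vmax,np.abs((q2-q)/.1/np.array([2.57,2.57,3.14,3.14,3.14,3.14])).max());q=q2
            if e>1e-3: print("UNREACH",len(T),e,q)
            minm=min(minm,(q-LO).min(),(HI-q).min())
        pw=(pt,rt)
    print("travel",json.dumps(T));print("rotation",json.dumps(W));print("maxT",max(np.linalg.norm(t) for t in T),"maxW",max(np.linalg.norm(t) for t in W),"margin",round(minm,2),"vfrac",round(vmax,2),"q",np.round(q,2))
    return (p,r),q
def show():
    s=read_state();print("t",s["time"],"p",np.round(s["tool_pos"],4),"F",np.round(s["wrist_force"],1),"w",round(s["width"],3),"g",round(s["grip_force"],1))
E
cat > p1.py <<'E'
from plan import *
show()
p,Rt=tcp_from(lip0,psi0,0,AL,G);z=Rt.as_matrix()[:,2]
print("grasp tcp",p)
st,q=steps([(p-.11*z,Rt)],[10])
steps([(p-.02*z,Rt),(p,Rt)],[4,3],st,q)
E
python3 p1.py
```

```text
t 2.6 p [ 0.328  -0.3812  0.2819] F [-0.8  0.5  0.5] w 0.999 g 0.0
grasp tcp [ 0.52513144 -0.21006282  0.10750162]
travel [[0.12, -0.18, 0.37], [0.1, -0.18, 0.39], [0.07, -0.18, 0.39], [0.04, -0.18, 0.39], [0.01, -0.18, 0.39], [-0.02, -0.18, 0.39], [-0.05, -0.18, 0.4], [-0.08, -0.18, 0.38], [-0.1, -0.18, 0.38], [-0.14, -0.18, 0.37]]
rotation [[0.0, 0.7, 0.01], [-0.01, 0.71, 0.0], [0.0, 0.7, 0.01], [0.0, 0.7, 0.01], [-0.01, 0.7, 0.0], [0.0, 0.71, 0.01], [-0.01, 0.7, 0.01], [0.0, 0.7, 0.0], [0.0, 0.7, 0.01], [-0.01, 0.71, 0.01]]
maxT 0.44147480109288234 maxW 0.7101408311032397 margin 0.16 vfrac 0.35 q [-1.4   0.17  2.41  1.23  1.37 -1.01]
travel [[0.0, 0.0, 0.45], [0.0, 0.0, 0.45], [0.0, 0.0, 0.45], [0.0, 0.0, 0.45], [0.0, 0.0, 0.14], [0.0, 0.0, 0.13], [0.0, 0.0, 0.13]]
rotation [[0.0, 0.0, 0.0], [0.0, 0.0, 0.0], [0.0, 0.0, 0.0], [0.0, 0.0, 0.0], [0.0, 0.0, 0.0], [0.0, 0.0, 0.0], [0.0, 0.0, 0.0]]
maxT 0.45 maxW 0.0 margin 0.15 vfrac 0.22 q [-1.13  0.27  2.41  1.48  1.22 -1.08]
```

Call:
apply_moves(fingers=[1, 1, 1, 1, 1, 1, 1, 1, 1, 1, 1, 1], travel=[[0.12, -0.18, 0.37], [0.1, -0.18, 0.39], [0.07, -0.18, 0.39], [0.04, -0.18, 0.39], [0.01, -0.18, 0.39], [-0.02, -0.18, 0.39], [-0.05, -0.18, 0.4], [-0.08, -0.18, 0.38], [-0.1, -0.18, 0.38], [-0.14, -0.18, 0.37], [0, 0, 0], [0, 0, 0]], rotation=[[0, 0.7, 0], [0, 0.7, 0], [0, 0.7, 0.01], [0, 0.7, 0.01], [0, 0.7, 0], [0, 0.71, 0.01], [0, 0.7, 0.01], [0, 0.7, 0], [0, 0.7, 0.01], [0, 0.71, 0.01], [0, 0, 0], [0, 0, 0]])

```text
time: 3.8
tool_pos: [0.4263, -0.2485, 0.1428]
tcp_rot: [-2.379, -0.432, -1.653]
wrist_force: [-0.1, -1.0, 0.2]
width: 1.001
grip_force: 0.0
```

```bash
cat > p2.py <<'E'
from plan import *
show()
p,Rt=tcp_from(lip0,psi0,0,AL,G);z=Rt.as_matrix()[:,2]
s=read_state();print("err tool",Rt.inv().apply(np.array(s["tool_pos"])-p),np.degrees((Rt.inv()*R.from_rotvec(s["tcp_rot"])).as_rotvec()))
steps([(p-.02*z,Rt),(p,Rt)],[4,3])
E
python3 p2.py
```

```text
t 3.8 p [ 0.4263 -0.2485  0.1428] F [-0.1 -1.   0.2] w 1.001 g 0.0
err tool [-0.00305273  0.00088493 -0.11168708] [ 0.21805131 -0.32177856  0.34052469]
travel [[0.02, 0.0, 0.46], [0.02, -0.01, 0.46], [0.01, 0.0, 0.46], [0.02, 0.0, 0.45], [0.0, 0.0, 0.14], [0.0, 0.0, 0.13], [0.0, 0.0, 0.13]]
rotation [[-0.01, 0.01, -0.01], [-0.01, 0.02, -0.02], [-0.01, 0.01, -0.01], [-0.01, 0.01, -0.02], [0.0, 0.0, 0.0], [0.0, 0.0, 0.0], [0.0, 0.0, 0.0]]
maxT 0.4605431575867782 maxW 0.03 margin 0.15 vfrac 0.22 q [-1.13  0.27  2.41  1.48  1.22 -1.08]
```

Call:
apply_moves(fingers=[1, 1, 1, 1, 1, 1, 1, 1], travel=[[0.02, 0, 0.46], [0.02, -0.01, 0.46], [0.01, 0, 0.46], [0.02, 0, 0.45], [0, 0, 0.14], [0, 0, 0.13], [0, 0, 0.13], [0, 0, 0]], rotation=[[-0.01, 0.01, -0.01], [-0.01, 0.02, -0.02], [-0.01, 0.01, -0.01], [-0.01, 0.01, -0.02], [0, 0, 0], [0, 0, 0], [0, 0, 0], [0, 0, 0]])

```text
time: 4.6
tool_pos: [0.5255, -0.2106, 0.1084]
tcp_rot: [-2.378, -0.439, -1.667]
wrist_force: [0.2, 0.6, -0.4]
width: 1.001
grip_force: 0.0
```

```bash
cat > c.py <<'E'
from plan import *
show()
cs=cams()
p,Rt=tcp_from(lip0,psi0,0,AL,G)
s=read_state();print("err tool",Rt.inv().apply(np.array(s["tool_pos"])-p))
g=np.array(s["tool_pos"])-.019*R.from_rotvec(s["tcp_rot"]).as_matrix()[:,2]
o=[]
for n,(x,y) in dict(top=(385,190),scene=(110,215)).items():
    im=cs[n]["image"][y:y+110,x:x+100,::-1];im=cv2.resize(im,None,fx=4,fy=4,interpolation=cv2.INTER_CUBIC)
    u=(proj(cs[n],g)-[x,y]+.5)*4;cv2.circle(im,tuple(int(v) for v in u),3,(255,0,255),-1);o.append(im)
cv2.imwrite("pics/c.png",np.hstack(o))
E
python3 c.py
```

```text
t 4.6 p [ 0.5255 -0.2106  0.1084] F [ 0.2  0.6 -0.4] w 1.001 g 0.0
err tool [ 0.00055079  0.00044721 -0.00038076]
```

View pics/c.png

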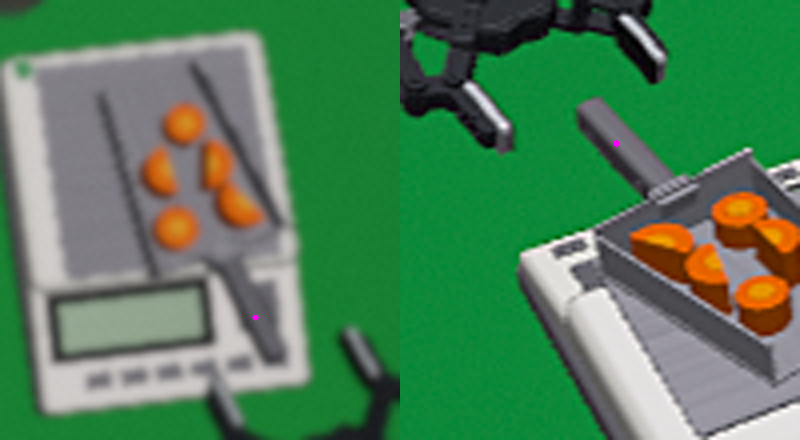

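The dot marking the planned grasp point sits mid-handle in both views. The open finger tips, at about (213,378)/(347,332) in the top crop, look farther back than expected. I'll triangulate them before closing.

```bash
cat > d.py <<'E'
from plan import *
cs=cams();s=read_state();Rt=R.from_rotvec(s["tcp_rot"]);p=np.array(s["tool_pos"])
t={}
for n,u,v in(("L",(438.2,284.5),(173.7,233.7)),("R",(471.7,273),(137,252))):
    x,e=tri([cs["top"],cs["scene"]],[u,v]);t[n]=x;print(n,x,e,"in tool",Rt.inv().apply(x-p))
o=[]
for n,(x,y) in dict(top=(385,190),scene=(110,195)).items():
    im=cv2.resize(cs[n]["image"][y:y+110,x:x+100,::-1],None,fx=4,fy=4,interpolation=cv2.INTER_CUBIC)
    for w in([0,.0425,-.013],[0,-.0425,-.013],[0,.0425,-.05],[0,-.0425,-.05]):
        q=(proj(cs[n],p+Rt.apply(w))-[x,y]+.5)*4;cv2.circle(im,tuple(int(a) for a in q),3,(255,0,255),-1)
    o.append(im)
cv2.imwrite("pics/d.png",np.hstack(o));show()
E
python3 d.py
```

```text
L [ 0.46635045 -0.18583384  0.12230011] 0.0004993106638216568 in tool [-0.00222333 -0.04387628 -0.04825826]
R [ 0.49867682 -0.27247048  0.12099997] 0.0031893119459198344 in tool [-0.00380962  0.04859025 -0.04812259]
t 4.8 p [ 0.525  -0.2106  0.108 ] F [-0.4 -0.9 -0.7] w 0.999 g 0.0
```

View pics/d.png

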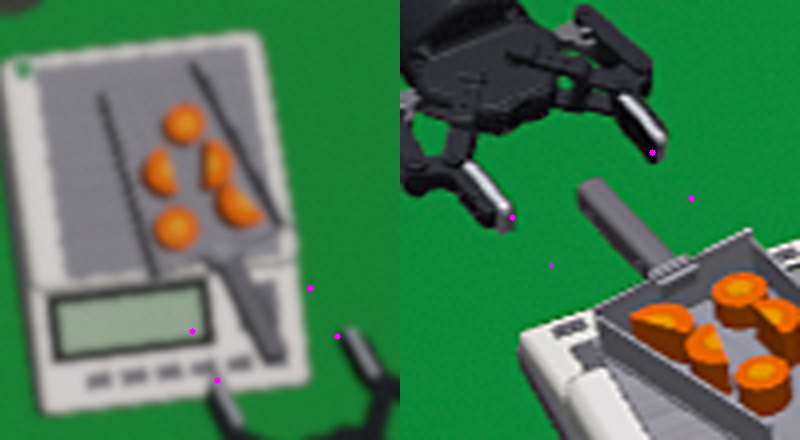

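Measured in the images, the open tips are about 48 mm behind the reported TCP, not the stated 13 mm. I'll close the fingers partway, still clear of the bar, and measure again.

Call:
apply_moves(fingers=[0.4, 0.4, 0.4, 0.4, 0.4], travel=[[0, 0, 0], [0, 0, 0], [0, 0, 0], [0, 0, 0], [0, 0, 0]], rotation=[[0, 0, 0], [0, 0, 0], [0, 0, 0], [0, 0, 0], [0, 0, 0]])

```text
time: 5.3
tool_pos: [0.5252, -0.2102, 0.1079]
tcp_rot: [-2.378, -0.437, -1.666]
wrist_force: [0.2, 0.2, 0.0]
width: 0.4
grip_force: 0.0
```

```bash
sed -i 's/0425/017/g; s#pics/d.png#pics/e.png#' d.py; python3 d.py | tail -1
```

```text
t 5.4 p [ 0.5252 -0.2101  0.1078] F [-0.4  0.4 -0.6] w 0.404 g 0.0
```

View pics/e.png

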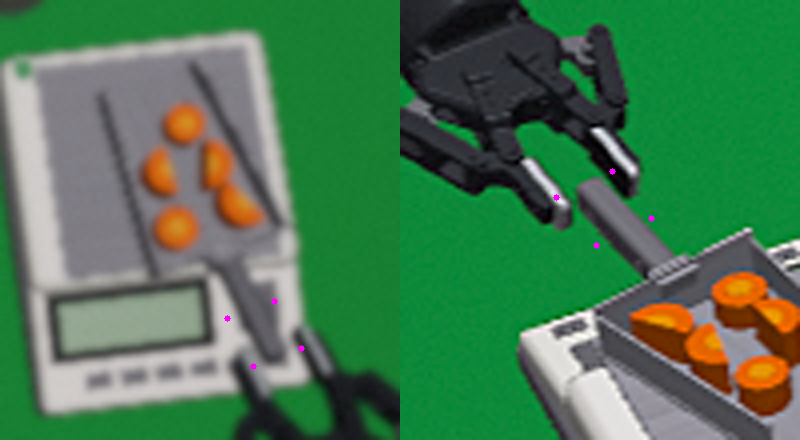

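The offset is consistent: the real fingers sit about 35 mm behind the reported TCP along the tool axis. I'll check the base's projection to tell a camera shift from a tool offset, then advance.

```bash
cat > e.py <<'E'
from plan import *
c=read_camera("scene");
print("base z0",proj(c,np.array([0,0,0.])),"shoulder",proj(c,np.array([0,0,.252])))
x,y=150,60;im=cv2.resize(c["image"][y:y+140,x:x+140,::-1],None,fx=4,fy=4,interpolation=cv2.INTER_CUBIC)
for k in range(36):
    a=k*np.pi/18;u=(proj(c,np.array([.095*np.cos(a),.095*np.sin(a),0]))-[x,y]+.5)*4;cv2.circle(im,tuple(int(v) for v in u),2,(255,0,255),-1)
cv2.imwrite("pics/f.png",im)
E
python3 e.py
```

```text
base z0 [205.67090162 172.86156817] shoulder [196.2632519   93.02867603]
```

View pics/f.png

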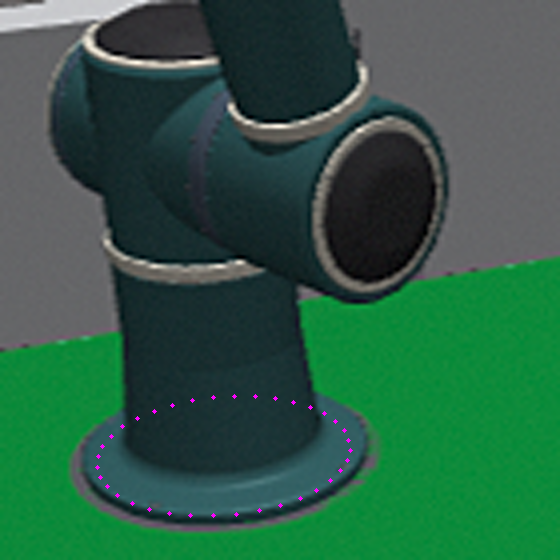

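Call:
apply_moves(fingers=[0.5, 0.5, 0.5, 0.5], travel=[[0, 0, 0.2], [0, 0, 0.25], [0, 0, 0.25], [0, 0, 0]], rotation=[[0, 0, 0], [0, 0, 0], [0, 0, 0], [0, 0, 0]])

```text
time: 5.85
tool_pos: [0.5567, -0.1973, 0.0953]
tcp_rot: [-2.377, -0.439, -1.665]
wrist_force: [0.1, 0.3, 0.6]
width: 0.502
grip_force: 0.0
```

The base ring projects where it should, so the cameras are fine and it is a tool offset. The fingers should now straddle the handle, so I'll close.

Call:
apply_moves(fingers=[0.1, 0, 0, 0, 0, 0], travel=[[0, 0, 0], [0, 0, 0], [0, 0, 0], [0, 0, 0], [0, 0, 0], [0, 0, 0]], rotation=[[0, 0, 0], [0, 0, 0], [0, 0, 0], [0, 0, 0], [0, 0, 0], [0, 0, 0]], newtons=110)

```text
time: 6.45
tool_pos: [0.5558, -0.1985, 0.096]
tcp_rot: [-2.378, -0.437, -1.666]
wrist_force: [-2.8, 0.4, 0.5]
width: 0.173
grip_force: 107.1
```

```bash
cat > g.py <<'E'
from plan import *
show()
cs=cams()
o=[]
s=read_state();g=np.array(s["tool_pos"])-.054*R.from_rotvec(s["tcp_rot"]).as_matrix()[:,2]
for n,(x,y) in dict(top=(385,190),scene=(110,195)).items():
    im=cv2.resize(cs[n]["image"][y:y+110,x:x+100,::-1],None,fx=4,fy=4,interpolation=cv2.INTER_CUBIC)
    q=(proj(cs[n],g)-[x,y]+.5)*4;cv2.circle(im,tuple(int(a) for a in q),3,(255,0,255),-1)
    o.append(im)
cv2.imwrite("pics/g.png",np.hstack(o))
E
python3 g.py
```

```text
t 6.45 p [ 0.5558 -0.1985  0.096 ] F [-2.8  0.4  0.5] w 0.173 g 107.1
```

View pics/g.png

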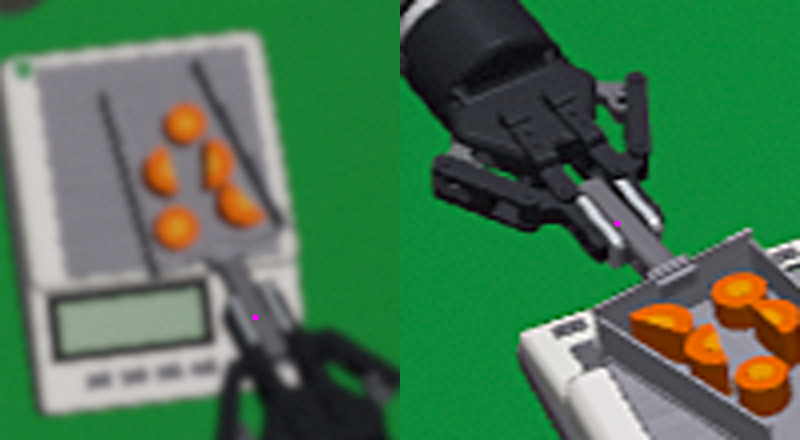

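The fingers now hold the handle at mid-length in both crops, near (255,315) in the top crop and (617,222) in the scene crop, and the scoop hasn't moved. Next I'll refine the beaker position and plan the lift and transit.

```bash
cat > beak.py <<'E'
from plan import *
from scipy.optimize import minimize
def fitb(names=("scene","top")):
    m={};cs={n:read_camera(n) for n in names}
    for n in names:
        r=regions_of(n,"beaker")
        if r: m[n]=r[0]["mask"];print(n,r[0]["p"],r[0]["bbox"])
    a=np.linspace(0,2*np.pi,60)
    def sil(c,x,y):
        pts=[proj(c,np.array([x+.049*np.cos(t),y+.049*np.sin(t),z])) for t in a for z in(.014,.149)]
        im=np.zeros((1920,2560),np.uint8);cv2.fillConvexPoly(im,cv2.convexHull(np.round((np.array(pts)+.5)*4-.5).astype(np.int32)),255)
        return cv2.resize(im,(640,480),interpolation=cv2.INTER_AREA)/255.
    for sel in ([n] for n in m):
        f=lambda p:sum(np.abs(sil(cs[n],*p)-m[n]).sum()/m[n].sum() for n in sel)
        r=minimize(f,[.5755,.2245],method="Nelder-Mead",options=dict(initial_simplex=[[.5755,.2245],[.5855,.2245],[.5755,.2345]]));print(sel,r.x,r.fun)
if __name__=="__main__": fitb()
E
python3 beak.py
cat > carry.py <<'E'
from plan import *
GT=(np.array([.5558,-.1985,.096]),R.from_rotvec([-2.378,-.437,-1.666]))  # TCP at grasp
S0=scoopR(psi0,0)
rel_p=S0.inv().apply(GT[0]-lip0);rel_R=S0.inv()*GT[1]   # TCP in scoop(lip) frame
def tcp(lip,psi,th):
    S=scoopR(psi,th);return np.asarray(lip)+S.apply(rel_p),S*rel_R
def cur():  # current lip, psi, th of scoop from TCP
    s=read_state();S=R.from_rotvec(s["tcp_rot"])*rel_R.inv();e=S.as_euler('ZYX')
    return np.array(s["tool_pos"])-S.apply(rel_p),e[0],e[1],e[2]
def path(legs,ease=True):
    """legs: (lip,psi,th,n)"""
    l,a,t,_=cur();way=[]
    for L,A,T,n in legs:
        for k in range(1,n+1):
            x=k/n;x=x*x*(3-2*x) if ease else x
            way.append(tcp(l+(np.array(L)-l)*x,a+(A-a)*x,t+(T-t)*x))
        l,a,t=np.array(L),A,T
    return steps(way,[1]*len(way))
E
cat > p3.py <<'E'
from carry import *
show()
py=np.radians(75);u=np.array([np.cos(py),np.sin(py),0]);th=np.radians(14)
path([(lip0+[0,0,.09],psi0,0,8),(B+[0,0,.038]-u*.115,py,th,24),(B+[0,0,.022]-u*.025,py,th,8)])
E
python3 p3.py
```

```text
scene 0.71 [339.7, 196.5, 43.2, 73.4]
top 0.85 [262.7, 218.9, 42.3, 44.7]
['scene'] [0.57476073 0.21993344] 0.04042294884055317
['top'] [0.57435834 0.21876201] 0.14249310969367665
t 6.75 p [ 0.556  -0.1986  0.096 ] F [-2.8 -0.1  0.7] w 0.173 g 107.1
travel [[0.07, 0.0, -0.03], [0.19, 0.0, -0.07], [0.28, 0.0, -0.1], [0.31, 0.0, -0.11], [0.31, 0.0, -0.11], [0.27, 0.0, -0.1], [0.19, 0.0, -0.07], [0.07, 0.0, -0.03], [0.0, -0.02, 0.0], [0.01, -0.05, -0.01], [0.02, -0.08, -0.02], [0.02, -0.11, -0.01], [0.04, -0.13, -0.02], [0.04, -0.15, 0.0], [0.04, -0.18, 0.0], [0.06, -0.18, 0.02], [0.07, -0.2, 0.04], [0.09, -0.2, 0.05], [0.09, -0.21, 0.07], [0.11, -0.2, 0.1], [0.11, -0.19, 0.1], [0.13, -0.19, 0.13], [0.13, -0.17, 0.13], [0.14, -0.15, 0.14], [0.14, -0.13, 0.15], [0.13, -0.12, 0.14], [0.13, -0.09, 0.13], [0.11, -0.08, 0.12], [0.1, -0.06, 0.1], [0.08, -0.04, 0.08], [0.04, -0.03, 0.05], [0.02, 0.0, 0.02], [0.03, 0.0, 0.07], [0.09, 0.0, 0.19], [0.11, 0.0, 0.27], [0.14, 0.0, 0.3], [0.14, 0.0, 0.31], [0.12, 0.0, 0.27], [0.08, 0.0, 0.19], [0.03, 0.0, 0.07]]
rotation [[0.0, 0.0, 0.0], [0.0, 0.0, 
[... 174 characters left out ...]
0.26, -0.07, -0.1], [0.32, -0.09, -0.13], [0.37, -0.1, -0.14], [0.41, -0.12, -0.17], [0.45, -0.12, -0.2], [0.47, -0.14, -0.21], [0.49, -0.13, -0.22], [0.5, -0.15, -0.24], [0.51, -0.14, -0.26], [0.5, -0.14, -0.26], [0.49, -0.15, -0.26], [0.47, -0.14, -0.26], [0.45, -0.13, -0.26], [0.41, -0.12, -0.25], [0.38, -0.12, -0.23], [0.34, -0.1, -0.21], [0.29, -0.09, -0.19], [0.24, -0.07, -0.15], [0.17, -0.05, -0.12], [0.11, -0.04, -0.07], [0.04, -0.01, -0.03], [0.0, 0.0, 0.0], [0.0, 0.0, 0.0], [0.0, 0.0, 0.0], [0.0, 0.0, 0.0], [0.0, 0.0, 0.0], [0.0, 0.0, 0.0], [0.0, 0.0, 0.0], [0.0, 0.0, 0.0]]
maxT 0.340147027033899 maxW 0.5893216439263028 margin 0.17 vfrac 0.16 q [-0.51  0.1   2.1   0.95  1.4  -0.65]
```

Call:
apply_moves(fingers=[0, 0, 0, 0, 0, 0, 0, 0, 0], travel=[[0.07, 0, -0.03], [0.19, 0, -0.07], [0.28, 0, -0.1], [0.31, 0, -0.11], [0.31, 0, -0.11], [0.27, 0, -0.1], [0.19, 0, -0.07], [0.07, 0, -0.03], [0, 0, 0]], rotation=[[0, 0, 0], [0, 0, 0], [0, 0, 0], [0, 0, 0], [0, 0, 0], [0, 0, 0], [0, 0, 0], [0, 0, 0], [0, 0, 0]])

```text
time: 7.65
tool_pos: [0.5557, -0.1986, 0.1864]
tcp_rot: [-2.379, -0.439, -1.667]
wrist_force: [-1.1, 0.0, -3.2]
width: 0.173
grip_force: 107.7
```

```bash
sed -i 's/^B=.*/B=np.array([.5746,.2194,.149])/' plan.py
cat > p3.py <<'E'
from carry import *
from fit import sil
show();l,a,t,r=cur();print("lip",l,np.degrees([a,t,r]))
cs=cams();o=[]
so2=l-scoopR(a,t).apply([.065,0,.0025])
for n in cs:
    rg=regions_of(n,"scoop");m=rg[0]["mask"] if rg else None
    mm=sil(cs[n],[so2[0],so2[1],a],so2[2])>.5
    if m is not None: print(n,rg[0]["bbox"],cv2.boundingRect(mm.astype(np.uint8)))
py=np.radians(75);u=np.array([np.cos(py),np.sin(py),0]);th=np.radians(14)
path([(B+[0,0,.038]-u*.115,py,th,24)])
E
python3 p3.py
```

```text
t 7.65 p [ 0.5557 -0.1986  0.1864] F [-1.1  0.  -3.2] w 0.173 g 107.7
lip [ 0.6762 -0.1528  0.1749] [20.7746  0.0023 -0.1154]
scene [149.7, 202.8, 77.9, 67.3] (144, 200, 84, 75)
top [414.0, 198.2, 55.5, 81.2] (416, 195, 54, 86)
travel [[0.0, -0.02, 0.0], [0.01, -0.05, -0.02], [0.02, -0.07, -0.01], [0.02, -0.11, -0.02], [0.03, -0.13, -0.01], [0.04, -0.15, -0.01], [0.05, -0.17, 0.0], [0.06, -0.18, 0.01], [0.07, -0.19, 0.03], [0.08, -0.2, 0.05], [0.1, -0.2, 0.07], [0.1, -0.2, 0.09], [0.12, -0.19, 0.1], [0.12, -0.18, 0.12], [0.13, -0.16, 0.13], [0.14, -0.15, 0.13], [0.13, -0.14, 0.14], [0.14, -0.11, 0.14], [0.12, -0.09, 0.13], [0.11, -0.08, 0.11], [0.1, -0.06, 0.1], [0.07, -0.04, 0.08], [0.05, -0.02, 0.04], [0.02, -0.01, 0.02]]
rotation [[0.04, -0.01, -0.03], [0.12, -0.04, -0.04], [0.2, -0.05, -0.07], [0.26, -0.07, -0.11], [0.32, -0.09, -0.12], [0.37, -0.1, -0.15], [0.42, -0.11, -0.17], [0.44, -0.13, -0.19], [0.47, -0.13, -0.21], [0.49, -0.14, -0.23], [0.51, -0.14, -0.24], [0.5, -0.15, -0.25], [0.5, -0.14, -0.26], [0.49, -0.14, -0.27], [0.47, -0.14, -0.26], [0.45, -0.13, -0.26], [0.42, -0.13, -0.25], [0.38, -0.11, -0.23], [0.33, -0.1, -0.21], [0.29, -0.09, -0.19], [0.24, -0.07, -0.15], [0.18, -0.05, -0.12], [0.1, -0.04, -0.07], [0.04, -0.01, -0.03]]
maxT 0.2473863375370596 maxW 0.5807753438292641 margin 0.18 vfrac 0.13 q [-0.68  0.13  2.03  0.86  1.54 -0.71]
```

Call:
apply_moves(fingers=[0, 0, 0, 0, 0, 0, 0, 0, 0, 0, 0, 0], travel=[[0.0, -0.02, 0.0], [0.01, -0.05, -0.02], [0.02, -0.07, -0.01], [0.02, -0.11, -0.02], [0.03, -0.13, -0.01], [0.04, -0.15, -0.01], [0.05, -0.17, 0.0], [0.06, -0.18, 0.01], [0.07, -0.19, 0.03], [0.08, -0.2, 0.05], [0.1, -0.2, 0.07], [0.1, -0.2, 0.09]], rotation=[[0.04, -0.01, -0.03], [0.12, -0.04, -0.04], [0.2, -0.05, -0.07], [0.26, -0.07, -0.11], [0.32, -0.09, -0.12], [0.37, -0.1, -0.15], [0.42, -0.11, -0.17], [0.44, -0.13, -0.19], [0.47, -0.13, -0.21], [0.49, -0.14, -0.23], [0.51, -0.14, -0.24], [0.5, -0.15, -0.25]])

```text
time: 9.05
tool_pos: [0.5254, -0.116, 0.2084]
tcp_rot: [-2.164, -0.967, -1.326]
wrist_force: [-0.1, -0.5, -2.3]
width: 0.173
grip_force: 107.6
```

Call:
apply_moves(fingers=[0, 0, 0, 0, 0, 0, 0, 0, 0, 0, 0, 0], travel=[[0.12, -0.19, 0.1], [0.12, -0.18, 0.12], [0.13, -0.16, 0.13], [0.14, -0.15, 0.13], [0.13, -0.14, 0.14], [0.14, -0.11, 0.14], [0.12, -0.09, 0.13], [0.11, -0.08, 0.11], [0.1, -0.06, 0.1], [0.07, -0.04, 0.08], [0.05, -0.02, 0.04], [0.02, -0.01, 0.02]], rotation=[[0.5, -0.14, -0.26], [0.49, -0.14, -0.27], [0.47, -0.14, -0.26], [0.45, -0.13, -0.26], [0.42, -0.13, -0.25], [0.38, -0.11, -0.23], [0.33, -0.1, -0.21], [0.29, -0.09, -0.19], [0.24, -0.07, -0.15], [0.18, -0.05, -0.12], [0.1, -0.04, -0.07], [0.04, -0.01, -0.03]])

```text
time: 10.25
tool_pos: [0.5135, -0.0097, 0.2302]
tcp_rot: [-1.872, -1.442, -0.998]
wrist_force: [-0.3, -0.2, -2.7]
width: 0.172
grip_force: 107.7
```

```bash
cat > p4.py <<'E'
from carry import *
from fit import S as SO
np.set_printoptions(precision=4,suppress=True)
show();l,a,t,r=cur();print("lip",l,np.degrees([a,t,r]))
cs=cams();o=[]
for n,(x,y) in dict(top=(250,180),scene=(250,130)).items():
    im=cv2.resize(cs[n]["image"][y:y+150,x:x+140,::-1],None,fx=2.85,fy=2.85,interpolation=cv2.INTER_CUBIC)
    pts=[[0,0,0],[0,.035,-.0025],[0,-.035,-.0025],[-.13,.048,.0295],[-.13,-.048,.0295]]
    for w in pts:
        q=(proj(cs[n],l+scoopR(a,t).apply(w))-[x,y]+.5)*2.85;cv2.circle(im,tuple(int(v) for v in q),2,(255,0,255),-1)
    for k in range(36):
        q=(proj(cs[n],B+.049*np.array([np.cos(k/5.73),np.sin(k/5.73),0]))-[x,y]+.5)*2.85;cv2.circle(im,tuple(int(v) for v in q),1,(255,255,0),-1)
    o.append(im)
cv2.imwrite("pics/h.png",np.hstack(o))
for n in cs:
    z=tip_of(n,"lip");print(n,[(np.round(k["location"],1),round(k["p"],2)) for k in z],"exp",proj(cs[n],l))
py=np.radians(75);u=np.array([np.cos(py),np.sin(py),0]);th=np.radians(14)
path([(B+[0,0,.022]-u*.025,py,th,9)])
E
python3 p4.py
```

```text
t 10.25 p [ 0.5135 -0.0097  0.2302] F [-0.3 -0.2 -2.7] w 0.172 g 107.7
lip [0.545  0.1084 0.1877] [75.0237 14.0642 -0.1241]
scene [(array([310., 199.]), 0.91), (array([242.5, 259.4]), 0.62)] exp [311.3093 197.4605]
top [(array([325.6, 250.6]), 0.68)] exp [325.9884 248.7728]
travel [[0.03, 0.0, 0.06], [0.06, 0.0, 0.15], [0.1, 0.0, 0.23], [0.12, 0.0, 0.26], [0.12, 0.0, 0.28], [0.12, 0.0, 0.27], [0.09, 0.0, 0.22], [0.07, 0.0, 0.16], [0.03, 0.0, 0.05]]
rotation [[0.01, 0.0, 0.01], [0.0, 0.0, 0.0], [0.0, 0.0, 0.0], [0.0, 0.0, 0.0], [0.0, 0.01, 0.0], [0.0, 0.0, 0.0], [0.0, 0.0, 0.0], [0.0, 0.0, 0.0], [0.0, 0.0, 0.0]]
maxT 0.30463092423455634 maxW 0.01414213562373095 margin 0.47 vfrac 0.1 q [-0.52  0.1   2.1   0.95  1.41 -0.66]
```

View pics/h.png

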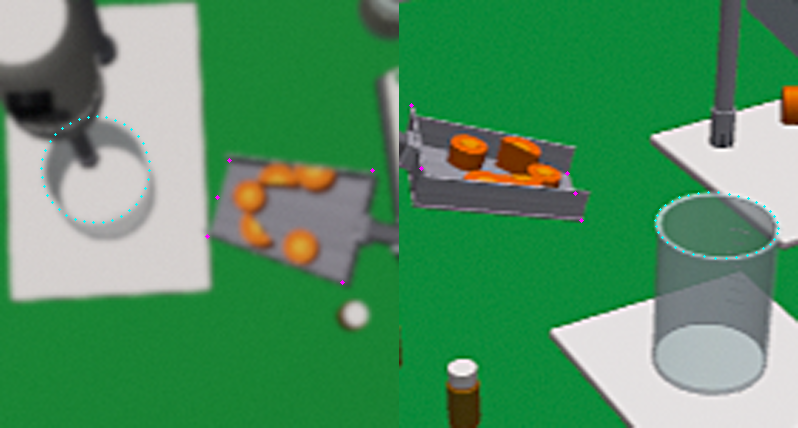

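All five pieces are still in the scoop, and both the model corners and the rim circle match the pictures. The lip is about 115 mm short of the beaker axis and clear of the rim and shaft, so I'll advance over the mouth.

Call:
apply_moves(fingers=[0, 0, 0, 0, 0, 0, 0, 0, 0, 0, 0], travel=[[0.03, 0.0, 0.06], [0.06, 0.0, 0.15], [0.1, 0.0, 0.23], [0.12, 0.0, 0.26], [0.12, 0.0, 0.28], [0.12, 0.0, 0.27], [0.09, 0.0, 0.22], [0.07, 0.0, 0.16], [0.03, 0.0, 0.05], [0, 0, 0], [0, 0, 0]], rotation=[[0, 0, 0], [0, 0, 0], [0, 0, 0], [0, 0, 0], [0, 0, 0], [0, 0, 0], [0, 0, 0], [0, 0, 0], [0, 0, 0], [0, 0, 0], [0, 0, 0]])

```text
time: 11.55
tool_pos: [0.537, 0.0769, 0.2138]
tcp_rot: [-1.873, -1.441, -0.999]
wrist_force: [0.9, 0.1, -2.3]
width: 0.171
grip_force: 107.7
```

```bash
cat > p5.py <<'E'
from carry import *
np.set_printoptions(precision=4,suppress=True)
show();l,a,t,r=cur();print("lip-rim",l-B,np.degrees([a,t,r]))
py=np.radians(75);u=np.array([np.cos(py),np.sin(py),0])
L=B+[0,0,.024]-u*.026
path([(L,py,np.radians(34),12),(L,py,np.radians(44),12),(L,py,np.radians(52),12)],ease=False)
def clear(lip,th):
    p,Rt=tcp(lip,py,th);z=Rt.as_matrix()[:,2];x=Rt.as_matrix()[:,0]
    for d in(.108,.2,.28): 
        for e in(.043,-.043):
            c=p-d*z+e*x;print(np.degrees(th),d,"corner z",round(c[2],3),"behind axis",round(-(c-B)@u,3))
clear(L,np.radians(52));clear(L,np.radians(60))
E
python3 p5.py
```

```text
t 11.55 p [0.537  0.0769 0.2138] F [ 0.9  0.1 -2.3] w 0.171 g 107.7
lip-rim [-0.0059 -0.0244  0.0223] [74.9573 14.0656 -0.1389]
travel [[0.07, 0.0, -0.02], [0.08, 0.0, -0.02], [0.07, 0.0, -0.02], [0.08, 0.0, -0.02], [0.07, 0.0, -0.03], [0.07, 0.0, -0.02], [0.08, 0.0, -0.02], [0.07, -0.01, -0.02], [0.08, 0.0, -0.02], [0.07, 0.0, -0.02], [0.07, 0.0, -0.02], [0.08, 0.0, -0.02], [0.03, 0.0, -0.01], [0.04, 0.0, -0.01], [0.03, 0.0, -0.01], [0.04, 0.0, -0.01], [0.04, 0.0, -0.01], [0.03, 0.0, -0.01], [0.04, 0.0, -0.01], [0.04, 0.0, -0.01], [0.03, 0.0, -0.01], [0.04, 0.0, -0.01], [0.04, 0.0, -0.01], [0.03, 0.0, -0.01], [0.03, 0.0, 0.0], [0.03, 0.0, -0.01], [0.03, 0.0, -0.01], [0.03, 0.0, -0.01], [0.03, 0.0, 0.0], [0.03, 0.0, -0.01], [0.03, 0.0, -0.01], [0.03, 0.0, -0.01], [0.02, 0.0, 0.0], [0.03, 0.0, -0.01], [0.03, 0.0, -0.01], [0.03, 0.0, -0.01]]
rotation [[0.01, -0.28, 0.02], [0.0, -0.27, 0.0], [0.0, -0.28, 0.0], [0.0, -0.28, 0.0], [0.0, -0.27, 0.0], [0.0, -0.28, 0.0], [0.0, -0.28, 0.0], [0.01, -0.27, 0.0], [0.0, -0.28, 0.0], [0.0, -0.28, -0.01], [0.0, -0.28, 0.0], [0.0, -0.27, 0.0], [0.0,
[... 455 characters left out ...]
 0.08246211251235322 maxW 0.2808914381037628 margin 0.48 vfrac 0.12 q [-0.03 -0.07  1.85  0.32  1.3   0.16]
52.0 0.108 corner z 0.398 behind axis 0.089
52.0 0.108 corner z 0.371 behind axis 0.171
52.0 0.2 corner z 0.485 behind axis 0.117
52.0 0.2 corner z 0.459 behind axis 0.199
52.0 0.28 corner z 0.561 behind axis 0.142
52.0 0.28 corner z 0.535 behind axis 0.224
59.99999999999999 0.108 corner z 0.404 behind axis 0.057
59.99999999999999 0.108 corner z 0.389 behind axis 0.142
59.99999999999999 0.2 corner z 0.495 behind axis 0.073
59.99999999999999 0.2 corner z 0.48 behind axis 0.158
59.99999999999999 0.28 corner z 0.574 behind axis 0.087
59.99999999999999 0.28 corner z 0.559 behind axis 0.171
```

Call:
apply_moves(fingers=[0, 0, 0, 0, 0, 0, 0, 0, 0, 0, 0, 0], travel=[[0.07, 0.0, -0.02], [0.08, 0.0, -0.02], [0.07, 0.0, -0.02], [0.08, 0.0, -0.02], [0.07, 0.0, -0.03], [0.07, 0.0, -0.02], [0.08, 0.0, -0.02], [0.07, 0.0, -0.02], [0.08, 0.0, -0.02], [0.07, 0.0, -0.02], [0.07, 0.0, -0.02], [0.08, 0.0, -0.02]], rotation=[[0, -0.28, 0], [0, -0.27, 0], [0, -0.28, 0], [0, -0.28, 0], [0, -0.27, 0], [0, -0.28, 0], [0, -0.28, 0], [0, -0.27, 0], [0, -0.28, 0], [0, -0.28, 0], [0, -0.28, 0], [0, -0.27, 0]])

```text
time: 12.75
tool_pos: [0.542, 0.0973, 0.2548]
tcp_rot: [-2.124, -1.63, -0.693]
wrist_force: [-0.9, -0.1, -1.7]
width: 0.169
grip_force: 107.7
```

Call:
apply_moves(fingers=[0, 0, 0, 0, 0, 0, 0, 0, 0, 0, 0, 0], travel=[[0.03, 0.0, -0.01], [0.04, 0.0, -0.01], [0.03, 0.0, -0.01], [0.04, 0.0, -0.01], [0.04, 0.0, -0.01], [0.03, 0.0, -0.01], [0.04, 0.0, -0.01], [0.04, 0.0, -0.01], [0.03, 0.0, -0.01], [0.04, 0.0, -0.01], [0.04, 0.0, -0.01], [0.03, 0.0, -0.01]], rotation=[[0, -0.14, 0], [0, -0.14, 0], [0, -0.14, 0], [0, -0.14, 0], [0, -0.14, 0], [0, -0.14, 0], [0, -0.13, 0], [0, -0.14, 0], [0, -0.14, 0], [0, -0.14, 0], [0, -0.14, 0], [0, -0.14, 0]])

```text
time: 13.95
tool_pos: [0.5461, 0.1126, 0.271]
tcp_rot: [-2.239, -1.72, -0.52]
wrist_force: [-0.6, 0.4, -2.9]
width: 0.174
grip_force: 107.8
```

```bash
cat > p6.py <<'E'
from carry import *
import sys
np.set_printoptions(precision=4,suppress=True)
show();l,a,t,r=cur();print("lip-rim",l-B,np.degrees([a,t,r]))
cs=cams()
o=[]
for n,(x,y) in dict(top=(250,180),scene=(270,130)).items():
    o.append(cv2.resize(cs[n]["image"][y:y+150,x:x+140,::-1],None,fx=2.85,fy=2.85,interpolation=cv2.INTER_CUBIC))
    im=cs[n]["image"].astype(int);m=((im[...,0]>120)&(im[...,2]<90)&(im[...,0]>im[...,1]*1.4)).astype(np.uint8)
    k,_,st,ce=cv2.connectedComponentsWithStats(m)
    print(n,[(st[i][4],ce[i].round().tolist()) for i in range(1,k) if st[i][4]>6])
    print("  net",[(np.round(d["location"]).tolist(),round(d["p"],2)) for d in tip_of(n,"carrot_a")])
cv2.imwrite(f"pics/{sys.argv[1]}.png",np.hstack(o))
py=np.radians(75);u=np.array([np.cos(py),np.sin(py),0])
L=B+[0,0,.024]-u*.026
path([(L,py,np.radians(float(sys.argv[2])),12)],ease=False)
E
python3 p6.py i 53
```

```text
t 13.95 p [0.5461 0.1126 0.271 ] F [-0.6  0.4 -2.9] w 0.174 g 107.8
lip-rim [-0.0063 -0.0251  0.0241] [74.8162 44.0538 -0.193 ]
top [(np.int32(172), [176.0, 237.0]), (np.int32(210), [281.0, 248.0]), (np.int32(441), [167.0, 362.0])]
  net [([280.0, 251.0], 0.58), ([282.0, 255.0], 0.49), ([275.0, 248.0], 0.41), ([289.0, 244.0], 0.41)]
scene [(np.int32(402), [551.0, 34.0]), (np.int32(35), [456.0, 162.0]), (np.int32(189), [394.0, 165.0]), (np.int32(12), [413.0, 166.0]), (np.int32(76), [461.0, 180.0]), (np.int32(13), [363.0, 233.0]), (np.int32(19), [354.0, 242.0]), (np.int32(14), [361.0, 241.0]), (np.int32(10), [244.0, 247.0]), (np.int32(20), [371.0, 246.0]), (np.int32(28), [369.0, 254.0]), (np.int32(9), [274.0, 266.0])]
  net []
travel [[0.03, 0.0, -0.01], [0.04, 0.0, -0.01], [0.03, 0.0, -0.01], [0.03, 0.0, 0.0], [0.03, 0.0, -0.01], [0.04, 0.0, -0.01], [0.03, 0.0, -0.01], [0.03, 0.0, -0.01], [0.03, 0.0, -0.01], [0.04, 0.0, -0.01], [0.03, 0.0, 0.0], [0.03, 0.0, -0.01]]
rotation [[0.01, -0.13, 0.03], [0.0, -0.12, 0.0], [0.0, -0.13, -0.01], [0.01, -0.12, 0.0], [0.0, -0.13, 0.0], [0.0, -0.12, 0.0], [0.0, -0.13, -0.01], [0.0, -0.12, 0.0], [0.0, -0.13, 0.0], [0.0, -0.12, 0.0], [0.0, -0.13, 0.0], [0.0, -0.12, -0.01]]
maxT 0.04123105625617661 maxW 0.13379088160259653 margin 0.66 vfrac 0.06 q [-0.01 -0.07  1.84  0.3   1.31  0.18]
```

Call:
apply_moves(fingers=[0, 0, 0, 0, 0, 0, 0, 0, 0, 0, 0, 0], travel=[[0.03, 0.0, -0.01], [0.04, 0.0, -0.01], [0.03, 0.0, -0.01], [0.03, 0.0, 0.0], [0.03, 0.0, -0.01], [0.04, 0.0, -0.01], [0.03, 0.0, -0.01], [0.03, 0.0, -0.01], [0.03, 0.0, -0.01], [0.04, 0.0, -0.01], [0.03, 0.0, 0.0], [0.03, 0.0, -0.01]], rotation=[[0, -0.13, 0], [0, -0.12, 0], [0, -0.13, 0], [0, -0.12, 0], [0, -0.13, 0], [0, -0.12, 0], [0, -0.13, 0], [0, -0.12, 0], [0, -0.13, 0], [0, -0.12, 0], [0, -0.13, 0], [0, -0.12, 0]])

```text
time: 15.35
tool_pos: [0.5502, 0.1283, 0.2827]
tcp_rot: [-2.335, -1.793, -0.352]
wrist_force: [-0.8, 0.0, -1.8]
width: 0.17
grip_force: 107.7
```

```bash
python3 p6.py j 57
```

```text
t 15.35 p [0.5502 0.1283 0.2827] F [-0.8  0.  -1.8] w 0.17 g 107.7
lip-rim [-0.0065 -0.0252  0.0238] [74.7508 53.0479 -0.2289]
top [(np.int32(173), [176.0, 237.0]), (np.int32(214), [281.0, 248.0]), (np.int32(439), [167.0, 362.0])]
  net [([275.0, 250.0], 0.57), ([284.0, 245.0], 0.56), ([278.0, 249.0], 0.48), ([283.0, 237.0], 0.48), ([288.0, 243.0], 0.45), ([283.0, 240.0], 0.44), ([285.0, 255.0], 0.37)]
scene [(np.int32(399), [552.0, 34.0]), (np.int32(36), [456.0, 162.0]), (np.int32(189), [394.0, 165.0]), (np.int32(12), [413.0, 166.0]), (np.int32(75), [461.0, 180.0]), (np.int32(14), [363.0, 233.0]), (np.int32(20), [354.0, 242.0]), (np.int32(12), [361.0, 241.0]), (np.int32(26), [371.0, 246.0]), (np.int32(10), [244.0, 247.0]), (np.int32(26), [370.0, 254.0]), (np.int32(9), [274.0, 266.0])]
  net []
travel [[0.01, 0.0, 0.0], [0.02, 0.0, -0.01], [0.01, 0.0, 0.0], [0.02, 0.0, -0.01], [0.01, 0.0, 0.0], [0.02, 0.0, 0.0], [0.01, 0.0, -0.01], [0.02, 0.0, 0.0], [0.01, 0.0, -0.01], [0.02, 0.0, 0.0], [0.01, 0.0, 0.0], [0.02, 0.0, -0.01]]
rotation [[0.01, -0.06, 0.03], [0.01, -0.05, 0.0], [0.0, -0.06, 0.0], [0.0, -0.05, -0.01], [0.0, -0.06, 0.0], [0.0, -0.05, 0.0], [0.0, -0.06, 0.0], [0.0, -0.05, -0.01], [0.0, -0.06, 0.0], [0.0, -0.06, 0.0], [0.0, -0.05, -0.01], [0.01, -0.06, 0.0]]
maxT 0.022360679774997897 maxW 0.06782329983125268 margin 0.74 vfrac 0.03 q [ 0.05 -0.05  1.8   0.22  1.33  0.27]
```

View pics/j.png

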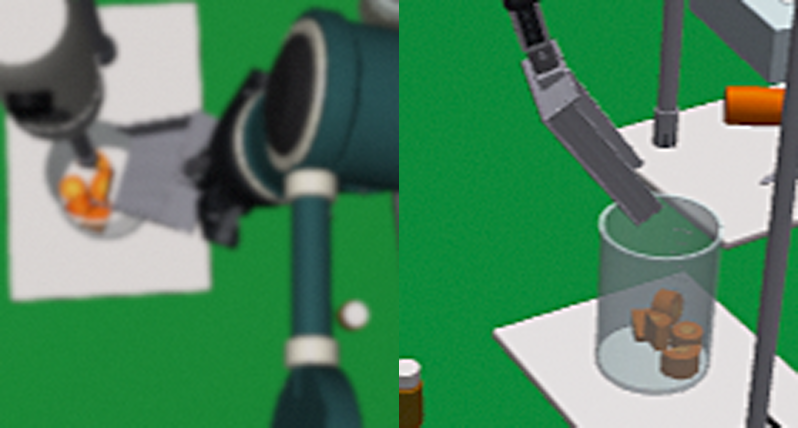

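The last picture shows five pieces on the beaker's floor (scene crop, around (640-690, 300-360)) and no orange in the visible tray. I'll level the scoop over the mouth and re-check its interior before leaving.

```bash
cat > p7.py <<'E'
from carry import *
py=np.radians(75);u=np.array([np.cos(py),np.sin(py),0])
path([(B+[0,0,.026]-u*.026,py,np.radians(14),12)])
E
python3 p7.py
```

```text
travel [[-0.03, 0.0, 0.01], [-0.09, 0.0, 0.02], [-0.14, 0.0, 0.04], [-0.17, 0.0, 0.05], [-0.2, 0.0, 0.05], [-0.2, 0.0, 0.07], [-0.21, 0.0, 0.06], [-0.19, 0.0, 0.05], [-0.17, 0.0, 0.05], [-0.14, 0.0, 0.04], [-0.09, 0.0, 0.03], [-0.03, 0.0, 0.0]]
rotation [[0.01, 0.13, 0.04], [0.0, 0.35, 0.0], [0.0, 0.54, -0.01], [0.0, 0.66, 0.0], [0.01, 0.76, 0.0], [0.0, 0.81, -0.01], [0.0, 0.8, 0.0], [0.0, 0.76, 0.0], [0.0, 0.67, 0.0], [0.0, 0.54, -0.01], [0.01, 0.35, 0.0], [0.0, 0.13, 0.0]]
maxT 0.21840329667841554 maxW 0.8100617260431455 margin 0.47 vfrac 0.35 q [-0.52  0.09  2.1   0.95  1.42 -0.65]
```

Call:
apply_moves(fingers=[0, 0, 0, 0, 0, 0, 0, 0, 0, 0, 0, 0], travel=[[-0.03, 0.0, 0.01], [-0.09, 0.0, 0.02], [-0.14, 0.0, 0.04], [-0.17, 0.0, 0.05], [-0.2, 0.0, 0.05], [-0.2, 0.0, 0.07], [-0.21, 0.0, 0.06], [-0.19, 0.0, 0.05], [-0.17, 0.0, 0.05], [-0.14, 0.0, 0.04], [-0.09, 0.0, 0.03], [-0.03, 0.0, 0.0]], rotation=[[0, 0.13, 0], [0, 0.35, 0], [0, 0.54, 0], [0, 0.66, 0], [0, 0.76, 0], [0, 0.81, 0], [0, 0.8, 0], [0, 0.76, 0], [0, 0.67, 0], [0, 0.54, 0], [0, 0.35, 0], [0, 0.13, 0]])

```text
time: 16.75
tool_pos: [0.5359, 0.0747, 0.2156]
tcp_rot: [-1.874, -1.436, -0.999]
wrist_force: [-0.0, 0.3, -1.7]
width: 0.173
grip_force: 107.8
```

```bash
cat > p8.py <<'E'
from carry import *
np.set_printoptions(precision=4,suppress=True)
show();l,a,t,r=cur();print("lip-rim",l-B,np.degrees([a,t,r]))
c=read_camera("top");im=c["image"].astype(int);m=((im[...,0]>120)&(im[...,2]<90)&(im[...,0]>im[...,1]*1.4)).astype(np.uint8)
k,_,st,ce=cv2.connectedComponentsWithStats(m)
print([(int(st[i][4]),ce[i].round().tolist()) for i in range(1,k) if st[i][4]>4])
py=np.radians(75);u=np.array([np.cos(py),np.sin(py),0])
st,q=path([(B+[0,0,.036]-u*.115,py,np.radians(14),6),(lip0+[0,0,.07],psi0,0,18)])
E
python3 p8.py
```

```text
t 16.75 p [0.5359 0.0747 0.2156] F [-0.   0.3 -1.7] w 0.173 g 107.8
lip-rim [-0.0068 -0.0267  0.0244] [74.8559 13.9711  0.0301]
[(171, [176.0, 237.0]), (213, [281.0, 248.0]), (439, [167.0, 362.0])]
travel [[-0.06, 0.0, -0.12], [-0.14, 0.0, -0.29], [-0.19, 0.0, -0.38], [-0.19, 0.0, -0.38], [-0.15, 0.0, -0.29], [-0.06, 0.0, -0.12], [-0.03, 0.01, -0.03], [-0.09, 0.04, -0.08], [-0.14, 0.07, -0.12], [-0.17, 0.1, -0.15], [-0.2, 0.13, -0.17], [-0.21, 0.15, -0.17], [-0.21, 0.19, -0.18], [-0.2, 0.22, -0.16], [-0.19, 0.24, -0.14], [-0.18, 0.25, -0.11], [-0.15, 0.26, -0.08], [-0.12, 0.25, -0.05], [-0.11, 0.24, -0.02], [-0.08, 0.21, 0.0], [-0.06, 0.18, 0.02], [-0.05, 0.13, 0.03], [-0.02, 0.09, 0.02], [-0.01, 0.03, 0.01]]
rotation [[0.0, 0.0, 0.0], [0.0, 0.0, 0.0], [0.01, 0.0, -0.01], [0.0, 0.0, 0.0], [0.01, 0.0, 0.0], [0.0, 0.0, 0.0], [-0.07, 0.02, 0.04], [-0.19, 0.06, 0.13], [-0.3, 0.09, 0.2], [-0.4, 0.12, 0.25], [-0.48, 0.14, 0.3], [-0.55, 0.17, 0.32], [-0.6, 0.17, 0.35], [-0.64, 0.19, 0.35], [-0.67, 0.19, 0.35], [-0.67, 0.19, 0.33], [-0.66, 0.19, 0.32], [-0.64, 0.18, 0.28], [-0.58, 0.16, 0.25], [-0.53, 0.15, 0.22], [-0.43, 0.12, 0.17], [-0.34, 0.09, 0.12], [-0.22, 0.06, 0.08], [-0.07, 0.02, 0.03]]
maxT 0.42485291572496003 maxW 0.7794228634059948 margin 0.17 vfrac 0.18 q [-1.04  0.13  2.4   1.49  1.19 -0.91]
```

Call:
apply_moves(fingers=[0, 0, 0, 0, 0, 0, 0, 0, 0, 0, 0, 0], travel=[[-0.06, 0.0, -0.12], [-0.14, 0.0, -0.29], [-0.19, 0.0, -0.38], [-0.19, 0.0, -0.38], [-0.15, 0.0, -0.29], [-0.06, 0.0, -0.12], [-0.03, 0.01, -0.03], [-0.09, 0.04, -0.08], [-0.14, 0.07, -0.12], [-0.17, 0.1, -0.15], [-0.2, 0.13, -0.17], [-0.21, 0.15, -0.17]], rotation=[[0, 0, 0], [0, 0, 0], [0, 0, 0], [0, 0, 0], [0, 0, 0], [0, 0, 0], [-0.07, 0.02, 0.04], [-0.19, 0.06, 0.13], [-0.3, 0.09, 0.2], [-0.4, 0.12, 0.25], [-0.48, 0.14, 0.3], [-0.55, 0.17, 0.32]])

```text
time: 18.0
tool_pos: [0.5189, -0.0677, 0.2126]
tcp_rot: [-2.036, -1.197, -1.173]
wrist_force: [-0.9, 0.1, -3.2]
width: 0.174
grip_force: 107.8
```

Call:
apply_moves(fingers=[0, 0, 0, 0, 0, 0, 0, 0, 0, 0, 0, 0], travel=[[-0.21, 0.19, -0.18], [-0.2, 0.22, -0.16], [-0.19, 0.24, -0.14], [-0.18, 0.25, -0.11], [-0.15, 0.26, -0.08], [-0.12, 0.25, -0.05], [-0.11, 0.24, -0.02], [-0.08, 0.21, 0.0], [-0.06, 0.18, 0.02], [-0.05, 0.13, 0.03], [-0.02, 0.09, 0.02], [-0.01, 0.03, 0.01]], rotation=[[-0.6, 0.17, 0.35], [-0.64, 0.19, 0.35], [-0.67, 0.19, 0.35], [-0.67, 0.19, 0.33], [-0.66, 0.19, 0.32], [-0.64, 0.18, 0.28], [-0.58, 0.16, 0.25], [-0.53, 0.15, 0.22], [-0.43, 0.12, 0.17], [-0.34, 0.09, 0.12], [-0.22, 0.06, 0.08], [-0.07, 0.02, 0.03]])

```text
time: 19.2
tool_pos: [0.5562, -0.1972, 0.1672]
tcp_rot: [-2.377, -0.435, -1.668]
wrist_force: [0.5, 0.9, -1.7]
width: 0.174
grip_force: 107.9
```

```bash
cat > p9.py <<'E'
from carry import *
np.set_printoptions(precision=4,suppress=True)
show();l,a,t,r=cur();print("lip",l,"from lip0",l-lip0,np.degrees([a,t,r]))
cs=cams()
for nm in("pan","balance"):
    for n in cs: print(nm,n,[(onz(cs[n],d["location"],.082 if nm=="pan" else 0)[:2],round(d["p"],2)) for d in tip_of(n,nm)[:2]])
print("a: pan top",onz(cs["top"],[421.3,232],.082))
for n in cs:
    r_=regions_of(n,"scoop");print(n,r_[0]["bbox"] if r_ else None)
D=np.array([.005,.007,0])
st,q=path([(lip0+D+[0,0,.012],psi0,0,8)])
steps([tcp(lip0+D+[0,0,.003],psi0,0)],[4],st,q)
E
python3 p9.py
```

```text
t 19.2 p [ 0.5562 -0.1972  0.1672] F [ 0.5  0.9 -1.7] w 0.174 g 107.9
lip [ 0.6768 -0.1516  0.1558] from lip0 [0.0005 0.0012 0.0713] [20.6874 -0.0852 -0.0085]
pan scene [(array([ 0.6227, -0.1564]), 0.63)]
pan top [(array([ 0.62  , -0.1547]), 0.6), (array([0.5906, 0.2281]), 0.54)]
balance scene [(array([ 0.6237, -0.1575]), 0.57)]
balance top [(array([ 0.6319, -0.1646]), 0.66), (array([0.5817, 0.4869]), 0.49)]
a: pan top [ 0.6127 -0.1546  0.082 ]
scene None
top [414.1, 199.2, 54.1, 77.8]
travel [[-0.05, 0.0, 0.02], [-0.12, -0.01, 0.06], [-0.18, -0.02, 0.08], [-0.2, -0.01, 0.1], [-0.2, -0.02, 0.1], [-0.17, -0.02, 0.08], [-0.12, -0.01, 0.06], [-0.05, 0.0, 0.02]]
rotation [[0.01, 0.0, 0.02], [0.0, 0.0, 0.0], [0.0, -0.01, 0.0], [0.0, 0.0, 0.0], [0.0, 0.0, 0.0], [-0.01, -0.01, 0.0], [0.0, 0.0, 0.0], [0.0, 0.0, 0.0]]
maxT 0.2244994432064365 maxW 0.022360679774997897 margin 0.16 vfrac 0.11 q [-1.02  0.27  2.41  1.57  1.18 -1.07]
travel [[-0.04, 0.0, 0.02], [-0.04, 0.0, 0.01], [-0.05, 0.0, 0.02], [-0.04, 0.0, 0.01]]
rotation [[0.0, 0.0, 0.0], [0.0, 0.0, 0.0], [0.0, 0.0, 0.0], [0.0, 0.0, 0.0]]
maxT 0.05385164807134505 maxW 0.0 margin 0.16 vfrac 0.03 q [-1.02  0.29  2.41  1.58  1.18 -1.1 ]
```

Call:
apply_moves(fingers=[0, 0, 0, 0, 0, 0, 0, 0, 0], travel=[[-0.05, 0.0, 0.02], [-0.12, -0.01, 0.06], [-0.18, -0.02, 0.08], [-0.2, -0.01, 0.1], [-0.2, -0.02, 0.1], [-0.17, -0.02, 0.08], [-0.12, -0.01, 0.06], [-0.05, 0, 0.02], [0, 0, 0]], rotation=[[0.01, 0, 0.02], [0, 0, 0], [0, -0.01, 0], [0, 0, 0], [0, 0, 0], [0, -0.01, 0], [0, 0, 0], [0, 0, 0], [0, 0, 0]])

```text
time: 20.5
tool_pos: [0.5605, -0.1911, 0.1073]
tcp_rot: [-2.377, -0.436, -1.664]
wrist_force: [0.1, 0.6, -1.2]
width: 0.169
grip_force: 108.0
```

Call:
apply_moves(fingers=[0, 0, 0, 0, 0, 0], travel=[[-0.04, 0.0, 0.02], [-0.04, 0.0, 0.01], [-0.04, 0.0, 0.01], [-0.04, 0.0, 0.01], [0, 0, 0], [0, 0, 0]], rotation=[[0, 0, 0], [0, 0, 0], [0, 0, 0], [0, 0, 0], [0, 0, 0], [0, 0, 0]])

```text
time: 21.1
tool_pos: [0.5602, -0.1914, 0.0994]
tcp_rot: [-2.378, -0.437, -1.665]
wrist_force: [0.0, 1.3, -1.6]
width: 0.173
grip_force: 108.0
```

```bash
cat > p10.py <<'E'
from carry import *
np.set_printoptions(precision=4,suppress=True)
show();l,a,t,r=cur();print("from lip0",l-lip0,np.degrees([a-psi0,t,r]))
E
python3 p10.py
```

```text
t 21.1 p [ 0.5602 -0.1914  0.0994] F [ 0.   1.3 -1.6] w 0.173 g 108.0
from lip0 [0.0043 0.0071 0.0034] [0.0224 0.0128 0.0371]
```

Call:
apply_moves(fingers=[0, 0, 0, 0], travel=[[-0.019, 0.0, 0.007], [-0.019, 0.0, 0.007], [-0.01, 0, 0.003], [0, 0, 0]], rotation=[[0, 0, 0], [0, 0, 0], [0, 0, 0], [0, 0, 0]])

```text
time: 21.5
tool_pos: [0.5601, -0.1914, 0.0968]
tcp_rot: [-2.378, -0.437, -1.665]
wrist_force: [-1.1, 0.1, -2.6]
width: 0.171
grip_force: 108.0
```

Call:
apply_moves(fingers=[0, 0, 0], travel=[[-0.01, 0.0, 0.003], [0, 0, 0], [0, 0, 0]], rotation=[[0, 0, 0], [0, 0, 0], [0, 0, 0]])

```text
time: 21.8
tool_pos: [0.5602, -0.1914, 0.0964]
tcp_rot: [-2.378, -0.437, -1.665]
wrist_force: [0.4, 0.5, -1.9]
width: 0.175
grip_force: 107.9
```

```bash
python3 p10.py
```

```text
t 21.8 p [ 0.5602 -0.1914  0.0964] F [ 0.4  0.5 -1.9] w 0.175 g 107.9
from lip0 [0.0043 0.0071 0.0004] [0.0276 0.0106 0.0309]
```

One or two more half-millimetre steps should bring contact.

Call:
apply_moves(fingers=[0, 0, 0], travel=[[-0.01, 0.0, 0.003], [0, 0, 0], [0, 0, 0]], rotation=[[0, 0, 0], [0, 0, 0], [0, 0, 0]])

```text
time: 22.1
tool_pos: [0.5602, -0.1915, 0.096]
tcp_rot: [-2.377, -0.437, -1.666]
wrist_force: [-0.5, -0.3, -1.7]
width: 0.173
grip_force: 108.0
```

Call:
apply_moves(fingers=[0, 0, 0], travel=[[-0.01, 0.0, 0.003], [0, 0, 0], [0, 0, 0]], rotation=[[0, 0, 0], [0, 0, 0], [0, 0, 0]])

```text
time: 22.4
tool_pos: [0.5603, -0.1915, 0.0959]
tcp_rot: [-2.377, -0.437, -1.667]
wrist_force: [-2.2, 0.8, 2.2]
width: 0.171
grip_force: 108.3
```

```bash
python3 p10.py
```

```text
t 22.4 p [ 0.5603 -0.1915  0.0959] F [-2.2  0.8  2.2] w 0.171 g 108.3
from lip0 [0.0044 0.0071 0.0001] [ 0.0355 -0.0579  0.0154]
```

The wrist load has gone from -2 N to +2 N, so the scoop is on the pan. I'll open the fingers.

Call:
apply_moves(fingers=[0.15, 0.25, 0.4, 0.6, 0.8, 0.8, 0.8], travel=[[0, 0, 0], [0, 0, 0], [0, 0, 0], [0, 0, 0], [0, 0, 0], [0, 0, 0], [0, 0, 0]], rotation=[[0, 0, 0], [0, 0, 0], [0, 0, 0], [0, 0, 0], [0, 0, 0], [0, 0, 0], [0, 0, 0]], newtons=20)

```text
time: 23.1
tool_pos: [0.5601, -0.1915, 0.0952]
tcp_rot: [-2.378, -0.437, -1.665]
wrist_force: [0.4, 0.0, -0.2]
width: 0.795
grip_force: 0.0
```

Call:
apply_moves(fingers=[0.8, 0.8, 0.8, 0.8, 0.8, 0.8, 0.8, 0.8], travel=[[0, 0, -0.1], [0, 0, -0.25], [0, 0, -0.4], [0, 0, -0.5], [0, 0, -0.5], [0, 0, -0.5], [0, 0, -0.3], [0, 0, 0]], rotation=[[0, 0, 0], [0, 0, 0], [0, 0, 0], [0, 0, 0], [0, 0, 0], [0, 0, 0], [0, 0, 0], [0, 0, 0]])

```text
time: 23.9
tool_pos: [0.4472, -0.2357, 0.1396]
tcp_rot: [-2.381, -0.436, -1.667]
wrist_force: [1.1, 0.6, 0.2]
width: 0.803
grip_force: 0.0
```

```bash
cat > k.py <<'E'
from fit import *
cs=cams("k")
x,f,m=fit_scoop(cs,[.62,-.169,.3624]);print(x,f)
from beak import fitb
fitb()
for n,c in cs.items():
    im=c["image"].astype(int);mm=((im[...,0]>120)&(im[...,2]<90)&(im[...,0]>im[...,1]*1.4)).astype(np.uint8)
    k,_,st,ce=cv2.connectedComponentsWithStats(mm);print(n,[(int(st[i][4]),ce[i].round().tolist()) for i in range(1,k) if st[i][4]>8])
s=read_state();print(s["time"],s["tool_pos"],s["width"])
E
python3 k.py
```

```text
scene 0.9 [158.1, 241.0, 77.0, 69.2] 2818
top 0.69 [406.3, 204.0, 48.8, 76.3] 1742
[ 0.6206 -0.1687  0.3568] 0.13862271006579108
scene 0.55 [338.5, 200.3, 41.2, 70.2]
top 0.84 [263.9, 219.7, 38.7, 44.5]
['scene'] [0.5745 0.2207] 0.024129680753167695
['top'] [0.5751 0.2209] 0.5676979595449918
scene [(400, [551.0, 34.0]), (36, [456.0, 162.0]), (189, [394.0, 165.0]), (11, [413.0, 166.0]), (76, [461.0, 180.0]), (14, [363.0, 233.0]), (19, [354.0, 242.0]), (14, [362.0, 241.0]), (26, [371.0, 246.0]), (10, [244.0, 247.0]), (28, [369.0, 254.0]), (9, [274.0, 266.0])]
top [(170, [176.0, 237.0]), (222, [281.0, 248.0]), (429, [167.0, 362.0])]
24.3 [ 0.4483 -0.2332  0.1387] 0.8008156500807753
```

The scoop rests at (0.621, -0.169), flat and where I aimed. The beaker hasn't moved and the gripper is clear, so I'll hand the job in.

```bash
python3 -c "
from workcell import *
print(finish_job())"
```

```text
the job is handed in; nothing more can be done
None
```

I tipped all five carrot pieces into the beaker, stood the empty scoop back flat on the balance pan, let go, and handed the job in at about 24 s; the interface returned no verdict.

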